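# Isolate the clay mixer and draw its guard bolt with the hooked rod

## Task

Make the clay mixer safe for cleaning: set its drive switch to off, lever upright in the middle, and only then take the hooked rod from its rack, reach down the steep chute with it and draw the bolt all the way up, seating it with a firm pull of about 15 newtons against its stop without wrenching it. Keep the gripper itself off the mixer and leave the cup, bowl and bottle alone. Finally hang the rod back in its rack as it was, with the bolt still drawn and the switch still off.

Things in the scene. Friction and masses are not known exactly. Their poses are not given: they have to be found in the camera images.
- mixer: Clay mixer fixed to the table: blue, grey base plate 260 x 190 mm. Origin on the table, x level (away from the robot at yaw 0), z up. Its chute slopes 30 degrees from vertical, mouth on top, running down towards +x. In this frame, up the slope is u = (-0.5, 0, 0.866), out of the bed n = (0.866, 0, 0.5). A motor block 110 mm high fills y 95 to 160 mm.
- chute_floor (a point): Mid-width point of the chute's rigid closed floor, on the bed surface, at (50, 0, 60) mm of mixer, whose axes it has. The floor is square to u.
- chute_mouth (a point): Mid-width point of the bed at the chute's mouth, 145 mm up u from chute_floor; axes as mixer. The mouth is cut square to u and is the only opening. Inside, the chute is 140 mm wide along the mixer's y and only 36 mm deep along n, from the steel bed to a parallel clear plastic guard 4 mm thick.
- bolt_pin (a point): Middle of the bolt's orange pin: 10 mm thick, standing along n from 6 to 31 mm above the bed (this point 18 mm above it), mid-width in the chute. Axes: x = n, y = mixer y, z = u. With the bolt down it is 46 mm up u from the floor. The pin gives 1 mm per 3 N up u (10 mm at most). The bolt's bar, 22 mm wide, 7 mm thick, lies on the bed to 32 mm above the pin.
- bolt (a joint): Travel of the bolt up the slope, m: 0 fully down (locked), 0.055 at its hard upper stop (drawn). Starts at 0 to 0.010. Slides with about 4 to 6 N and stays where it is left. A pull of more than 9 N at the stop, for 0.1 s or more, seats it; over 60 N strains it.
- switch_box: Grey drive switch box fixed to the table, 90 (its x) x 80 x 60 mm high, yellow plate on top; origin on the table under its centre. The lever swings in its x-z plane about a pivot 62 mm straight above the origin.
- switch_knob (a point): Centre of the red ball (22 mm across) on the end of the switch lever, 70 mm from the pivot; the lever stem is 10 mm thick.
- switch (a joint): Angle of the switch lever, rad: 0 upright = off; +0.42 leaning to the box's +x = forward; -0.42 = reverse. Starts at 0.30 to 0.42. Stiff: it stays wherever it is left, and takes about 2 N at the ball. Off is a narrow position, within 0.1 of upright.
- rack: Rack for the rod, fixed to the table: dark wooden base 110 x 100 mm, 12 mm thick, and a post at its x 50 to 70 mm, 60 mm wide, 180 mm high. Two level steel prongs run from the post towards -x and end at x = -28 mm, where the slot between them is open; slot 22 mm wide, prongs 17 mm wide, 12 mm thick, tops 180 mm above the table. Origin on the table below the seat.
- rack_seat (a point): Middle of the slot, level with the prong tops, 180 mm above the rack's origin: the middle of the rod's flange rests here. Axes as rack.
- hook_rod: Loose hooked rod, about 0.2 kg, 206 mm long, heavier below the flange. Origin mid-underside of its square aluminium flange (40 x 40 x 6 mm), z up to the handle. Below, a round steel shaft 10 mm thick runs 145 mm along -z to the hook. It hangs by the flange on the prongs, shaft in the slot, axes like the rack's to within 0.1 rad.
- rod_handle (a point): Middle of the rod's wooden handle, 31 mm above the rod's origin along its z. Handle 30 mm (rod x) by 22 mm (rod y, grip across this) by 50 mm long, directly above the flange. Axes as hook_rod.
- hook_bight (a point): Bottom of the hook's gap, at the rod's own (0, 15, -140) mm, axes as the rod. The hook's arm, 10 mm round bar with centre line at z = -145 mm, runs from the shaft 30 mm along the rod's +y, then turns up into a lip whose round top is 17 mm above the arm's centre line. Free gap between shaft and lip 20 mm.
- clay_cup: Brown clay cup, 84 mm across, 90 mm high; origin under its centre. Bystander.
- white_bowl: White bowl, 110 mm across, 50 mm high; origin under its centre. Bystander.
- water_bottle: Clear bottle with blue cap, 60 mm across, 170 mm high; origin under its centre. Bystander.
Not all that is in view belongs to the job. What is shaped like the rack but purple or turquoise is not meant.

How it is judged:
By the outcome, as a careful person would: the job done as asked, in the order asked, and still so for the second after the job is handed in, with the robot touching nothing.
It also fails if it takes over 72 s, if anything falls off the work surface, if the arm or the gripper's body presses on something with over 40 N, if the wrist force passes 120 N, or if a joint passes its speed limit or range.

## Robot

A 7-joint arm with a two-finger parallel gripper is mounted at the origin on the work surface. World frame = base frame: x ahead of the robot, y to its left, z up, the work surface at z = 0. Lengths are in m, angles in rad, forces in N, time in s.
With the tool pointing down it reaches from about 0.375 to 0.925 m from the base axis. Payload 3.1 kg.
Tool frame: the origin (TCP) lies at the very end of the fingers, on their centre line; the grasp point (between the pads) lies 19 mm behind it; z points along the fingers, y is the direction in which the jaws open and shut (so a half turn about z gives the same grasp; the last joint's range is limited). The gripper opens to 85 mm and grips with 20 to 120 N. Pads are 22 mm wide; open, the fingers measure 114 mm over their backs; the gripper's body (76 mm by 85 mm) begins 54 mm behind the grasp point. The pads swing forward as they close: fully open they stand 13 mm farther back than shut.
Start: joints at [-1.281, 0.383, 0.044, 1.598, -0.018, 1.161, -0.05], TCP at [0.246, 0.602, 0.231] pointing down, gripper open.
Joint ranges: [-2.61, 2.61], [-0.41, 2.15], [-1.48, 1.57], [0, 2.5], [-1.57, 4.71], [0.05, 1.97], [-2.85, 2.85]. Speed limits (rad/s): [2.79, 2.79, 3.14, 3.14, 3.14, 3.14, 3.14].

## Interface

Orientations are given as a unit quaternion [x, y, z, w].
In Python, from plant import arm gives the robot as it stands.
- The arm moves only by the tool jog_arm, never from a script. Its argument "commands" is a list of rows, each an object with "offset": the shift along the tool's x, y, z as a fraction of full scale, a list of three; "yaw": the turn about the tool's z as a fraction of full scale; "gripper": the finger opening in mm, from 0 to 85.4. In form: [{"offset": [tx, ty, tz], "yaw": yaw, "gripper": gripper}, ...]. A call has 1 to 10 rows; each row is the pose to reach, as a shift and turn from the pose measured when the call began, along the tool's axes at that moment; what a row does not reach only later rows make up. Full scale, the value 1, is 10 cm for a shift and 90 degrees for a turn. A row lasts 1/12 s, in which the tool goes at most 41.7 mm and 7.16 degrees, less where a joint would pass 70% of its speed; a pose out of reach is approached as far as the arm can. A call with a number of a shift or a turn outside -1 to 1 is refused whole. A call with a gripper value outside its range is refused whole. The fingers move at their own pace and stop on an object; "force" is the grip in N (left out, the last holds). Time passes only in rows, so rows that repeat a pose let the fingers close. It gives the time, the measured TCP pose, the force and the opening at its end, in the units of the state.
- arm.state(): the state, without advancing time (a new reading comes with each control period).
- arm.grab_frame(name): name is "scene" or "top" or "wrist"; returns a dict with "img" (480x640x3 uint8, blue, green, red), "depth" (480x640 float32, m along the optical axis (not along the pixel's ray), 0 where there is no reading), "intrinsics" (3x3 intrinsics, pixels), "R" (3x3) and "t" (3): a world point X has camera coordinates R X + t. Camera axes: x right, y down, z forward; pixel columns grow to the right and rows downward; lengths in m; the calibration is good to about 2 mm. A picture is of the moment at which its call begins.
- arm.job_done(): hands the job in, once; it reports no verdict.
The state is a dict: "time": time; "joint_positions": joint angles; "qvel": joint speeds; "tau": joint torques, N m; "position": TCP position; "tcp_rot": TCP orientation; "contact_force": force on the tool from outside, world axes, zero at the start; "moment": the same for the moment, N m; "opening": finger opening in m.
Only numpy, scipy, OpenCV 4.12 (cv2) and the standard library are available. Lean on these libraries where they do the work, as an engineer would, in place of code of your own. Each camera call takes 0.05 s, during which the arm holds its last target.

## Working session

There is one attempt and no reset: what is moved stays moved. The work goes in short steps, Python scripts to look and compute and a tool call to move; the robot and the scene stay as the last step left them, time stands still between calls to the robot, and variables do not carry over. Pictures are saved under pics/ and viewed, and the job is handed in when it is done.

Besides the shell and the picture viewer there is one more tool, called after ">>>" in YAML: its name, and indented under it one key for each argument. jog_arm: Moves the arm, as the interface text tells. Shift numbers are shares of 10 cm and turn numbers shares of 90 degrees, none past 1 either way. Its arguments: {"type":"object","properties":{"commands":{"type":"array"},"force":{"type":"number"}},"required":["commands"]}

```bash
ls; mkdir -p pics; cat > h.py <<'E'
import numpy as np, cv2, pickle
from plant import arm
def grab(n,tag):
    f=arm.grab_frame(n); pickle.dump(f,open(f'pics/{tag}.pkl','wb')); cv2.imwrite(f'pics/{tag}.png',f['img']); return f
def load(tag): return pickle.load(open(f'pics/{tag}.pkl','rb'))
def px(f,u,v,d=None,r=1):
    if d is None:
        p=f['depth'][v-r:v+r+1,u-r:u+r+1]; p=p[p>0]; d=np.median(p) if len(p) else np.nan
    K=f['intrinsics']; c=np.array([(u-K[0,2])/K[0,0]*d,(v-K[1,2])/K[1,1]*d,d])
    return f['R'].T@(c-f['t'])
def proj(f,X):
    c=np.asarray(X)@f['R'].T+f['t']; p=c@f['intrinsics'].T; return p[...,:2]/p[...,2:]
def cloud(f):
    d=f['depth']; K=f['intrinsics']; v,u=np.mgrid[0:480,0:640]
    c=np.stack([(u-K[0,2])/K[0,0]*d,(v-K[1,2])/K[1,1]*d,d],-1)
    X=(c-f['t'])@f['R']; X[d<=0]=np.nan; return X
def crop(tag,x0,y0,w,h,s,out):
    im=cv2.imread(f'pics/{tag}.png')[y0:y0+h,x0:x0+w]; cv2.imwrite(f'pics/{out}.png',cv2.resize(im,None,fx=s,fy=s,interpolation=cv2.INTER_CUBIC))
E
python3 - <<'E'
from h import *
np.set_printoptions(precision=4,suppress=True)
print(arm.state())
for n in('scene','top','wrist'):
    f=grab(n,n+'0'); print(n,-f['R'].T@f['t'],f['R'][2])
E
```

```text
pics
{'time': 0.0, 'joint_positions': array([-1.2808,  0.3838,  0.0438,  1.5996, -0.0179,  1.1611, -0.0499]), 'qvel': array([-0.001 ,  0.0008, -0.0018,  0.0001,  0.0006,  0.0017,  0.0001]), 'tau': array([ -0.0003, -43.347 ,   1.0241, -24.9516,   0.0105,   0.0117,
        -0.    ]), 'position': array([0.2455, 0.6008, 0.2299]), 'tcp_rot': array([ 0.1927,  0.9813, -0.0013, -0.0002]), 'contact_force': array([-1.1468,  0.0196, -0.0462]), 'moment': array([ 0.024 , -0.0036, -0.0258]), 'opening': 0.08540403857290468}
scene [1.1163 0.2027 1.3296] [-0.4178 -0.1385 -0.8979]
top [0.3164 0.0014 1.4957] [ 0.1642  0.0269 -0.9861]
wrist [0.1841 0.6255 0.3721] [ 0.2435 -0.1008 -0.9647]
```

View pics/scene0.png

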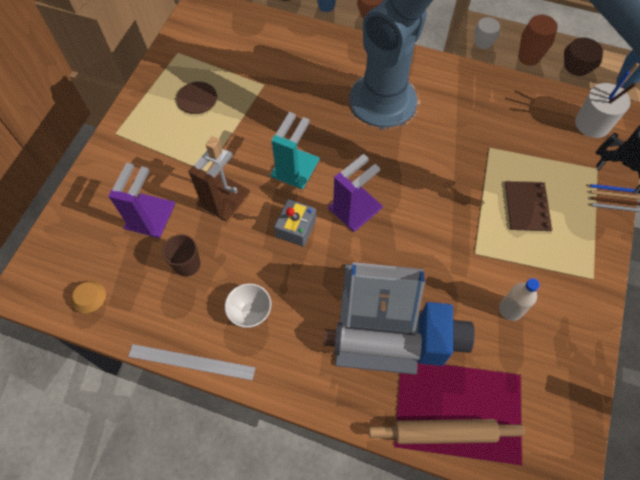

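View pics/top0.png

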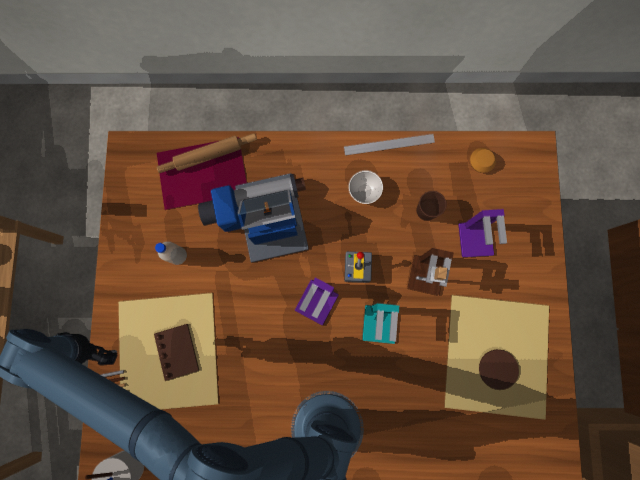

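View pics/wrist0.png

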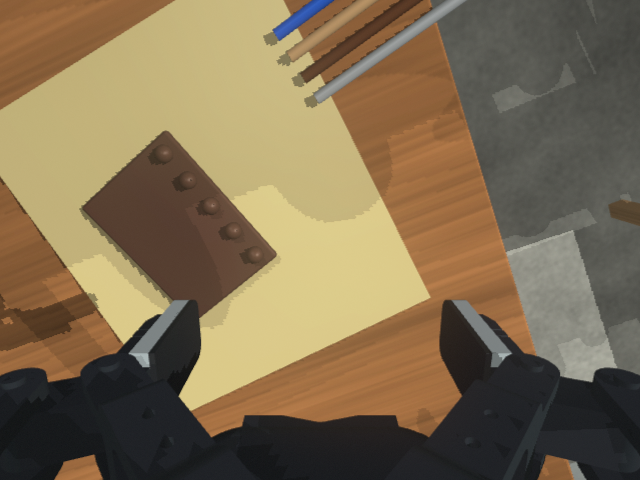

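```bash
python3 - <<'E'
from h import *
crop('scene0',180,120,160,130,5,'c1'); crop('scene0',310,250,180,130,4.4,'c2'); crop('top0',330,230,150,110,5,'c3'); crop('top0',190,160,140,110,5.6,'c4')
E
```

```text
(no output)
```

View pics/c1.png

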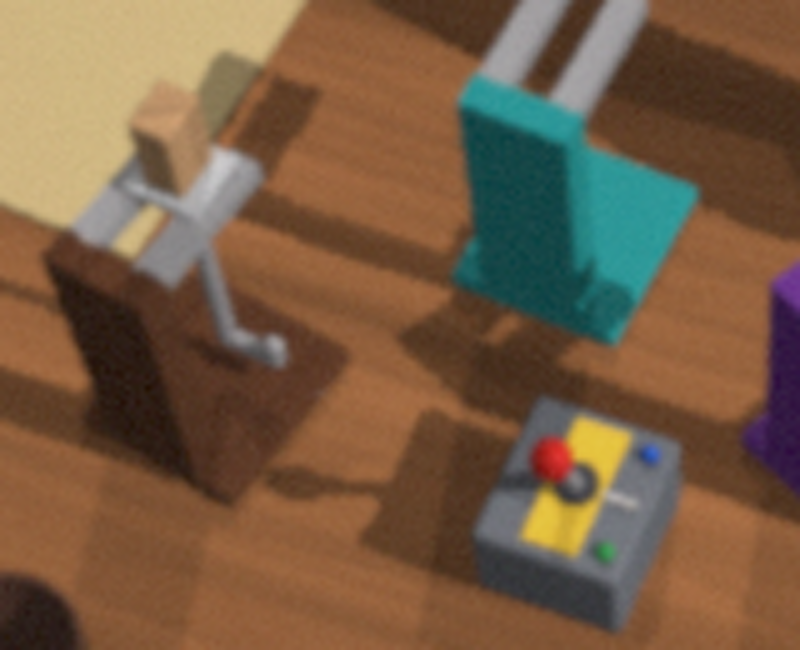

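View pics/c2.png

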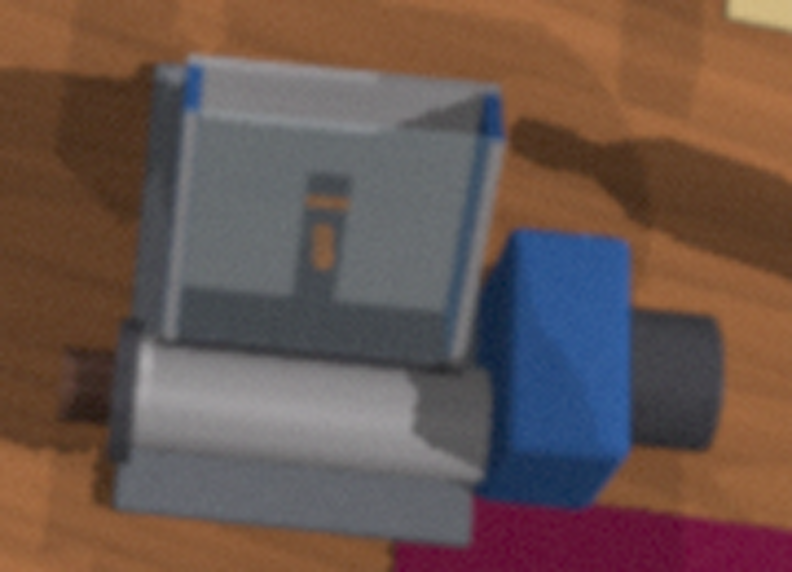

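View pics/c3.png

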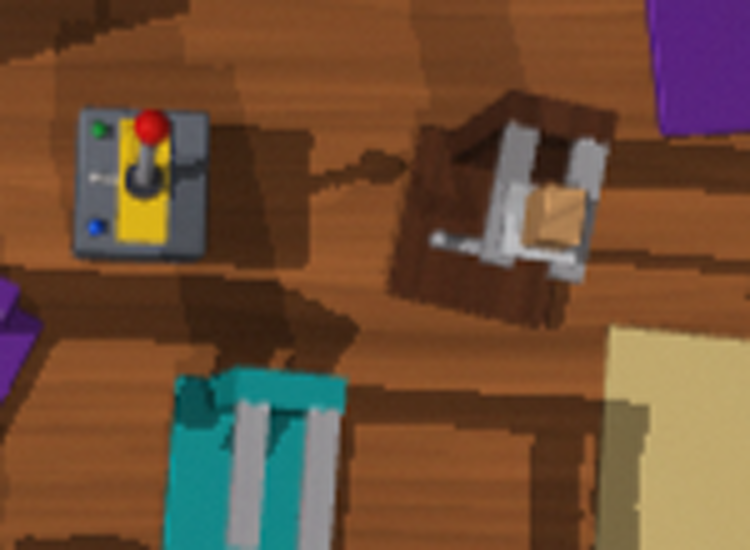

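View pics/c4.png

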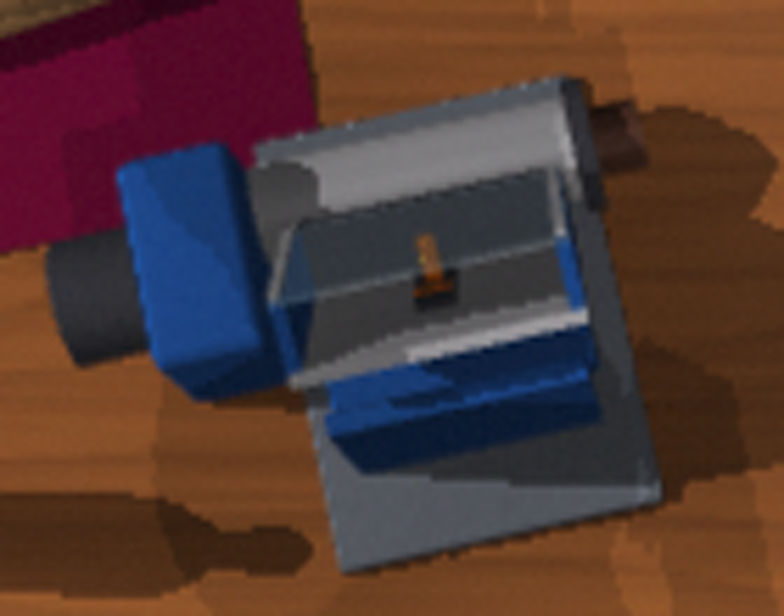

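```bash
cat > fit.py <<'E'
from h import *
from scipy.optimize import least_squares
np.set_printoptions(precision=4,suppress=True)
S=load('scene0');T=load('top0')
def R2(a): return np.array([[np.cos(a),-np.sin(a)],[np.sin(a),np.cos(a)]])
def W(p,m):
    m=np.atleast_2d(m)/1000; return np.c_[m[:,:2]@R2(p[2]).T+p[:2],m[:,2]]
def fit(obs,p0):
    def r(p): return np.concatenate([(proj(F,W(p,m))[0]-uv) for F,m,uv in obs])
    s=least_squares(r,p0,loss='soft_l1'); print(s.x, 'res',r(s.x).reshape(-1,2).round(1).tolist()); return s.x
E
python3 - <<'E'
from fit import *
b=[-22.5,0,185.6]; g=[8.7,0,203.6]
def o(F,m,y,x,yy,kind): return (F,[m[0],y,m[2]],np.array([x,yy]))
t=lambda x,y:(190+x/5.6,160+y/5.6); s=lambda x,y:(310+x/4.4,250+y/4.4)
obs=[(T,[b[0],70,b[2]],t(292,385)),(T,[b[0],-70,b[2]],t(585,315)),(T,[g[0],70,g[2]],t(270,305)),(T,[g[0],-70,g[2]],t(562,238)),
(S,[b[0],-70,b[2]],s(195,58)),(S,[b[0],70,b[2]],s(497,90)),(S,[g[0],-70,g[2]],s(192,108)),(S,[g[0],70,g[2]],s(488,135)),
(T,[-130,95,5],t(342,572)),(T,[-130,-95,5],t(660,495)),(S,[130,-95,5],s(112,510)),(S,[130,95,5],s(470,545))]
obs=[(F,m,np.array(uv)) for F,m,uv in obs]
p=fit(obs,[.7,.2,0])
# depth points
for n,F,pts in(('T',T,[(360,255),(344,262),(441,273),(435,277),(268,238)]),('S',S,[(290,211),(214,145),(295,236)])):
    for q in pts: print(n,q,px(F,*q))
for n,F in(('S',S),('T',T)):
    X=cloud(F); m=(abs(X[...,1]+.36)<.15)&(abs(X[...,0]-.47)<.15)
    for lo,hi in((.17,.185),(.185,.195),(.225,.25)):
        k=m&(X[...,2]>lo)&(X[...,2]<hi); q=X[k]; print(n,lo,k.sum(),q.mean(0) if k.any() else'',q.min(0) if k.any() else'',q.max(0) if k.any() else'')
E
```

```text
[0.6241 0.1791 0.2177] res [[1.4, -4.1], [-2.9, -1.7], [2.2, -1.7], [-1.4, 0.1], [2.2, 1.2], [-2.5, 0.8], [2.0, -0.3], [0.2, 0.7], [0.8, 7.9], [2.2, 9.3], [0.6, -13.2], [-0.4, -11.8]]
T (360, 255) [ 0.5087 -0.0917  0.1389]
T (344, 262) [ 0.5047 -0.0499  0.0059]
T (441, 273) [ 0.448  -0.3     0.2372]
T (435, 277) [ 0.4406 -0.2918  0.2022]
T (268, 238) [0.5687 0.1862 0.0729]
S (290, 211) [ 0.5165 -0.0908  0.1385]
S (214, 145) [ 0.458  -0.2973  0.2329]
S (295, 236) [ 0.5322 -0.0767  0.0439]
S 0.17 1134 [ 0.5315 -0.3834  0.1788] [ 0.4265 -0.5008  0.17  ] [ 0.6198 -0.2713  0.1849]
S 0.185 83 [ 0.4651 -0.3062  0.1882] [ 0.435  -0.4953  0.185 ] [ 0.615  -0.2817  0.1945]
S 0.225 129 [ 0.4538 -0.3027  0.234 ] [ 0.436  -0.3173  0.225 ] [ 0.4701 -0.2916  0.2436]
T 0.17 844 [ 0.5295 -0.387   0.1802] [ 0.418 -0.5    0.17 ] [ 0.6199 -0.2724  0.185 ]
T 0.185 114 [ 0.4794 -0.3331  0.1873] [ 0.4202 -0.4919  0.185 ] [ 0.6163 -0.2792  0.1937]
T 0.225 103 [ 0.4487 -0.3025  0.2361] [ 0.4346 -0.3135  0.2254] [ 0.4642 -0.2906  0.2431]
```

```bash
cat > mix.py <<'E'
from fit import *
b=[-22.5,0,185.6]; g=[8.7,0,203.6]
t=lambda x,y:(190+x/5.6,160+y/5.6); s=lambda x,y:(310+x/4.4,250+y/4.4)
E
python3 - <<'E'
from mix import *
Y=76
obs=[(T,[b[0],Y,b[2]],t(292,385)),(T,[b[0],-Y,b[2]],t(585,315)),(T,[g[0],Y,g[2]],t(270,305)),(T,[g[0],-Y,g[2]],t(562,238)),
(S,[b[0],-Y,b[2]],s(195,58)),(S,[b[0],Y,b[2]],s(497,90)),(S,[g[0],-Y,g[2]],s(192,108)),(S,[g[0],Y,g[2]],s(488,135))]
obs=[(F,m,np.array(uv)) for F,m,uv in obs]
p=fit(obs,[.7,.2,0])
p=fit([o for o in obs if o[0] is S],[.7,.2,0])
p=fit([o for o in obs if o[0] is T],[.7,.2,0])
for n,F,pts in(('T',T,[t(292,385),t(435,350),t(585,320),t(562,240),t(435,270),t(415,272)]),('S',S,[s(195,62),s(345,85),s(497,95),s(345,125)])):
    for q in pts: print(n,q,px(F,int(round(q[0])),int(round(q[1])),r=0))
# motor top
X=cloud(T)
m=(X[...,2]>.10)&(X[...,2]<.115)&(X[...,0]>.5)&(X[...,0]<.8)&(X[...,1]>.15)&(X[...,1]<.5)
u8=np.float32(X[m][:,:2]*1000); print(m.sum(),cv2.minAreaRect(u8))
X=cloud(S)
m=(X[...,2]>.10)&(X[...,2]<.115)&(X[...,0]>.5)&(X[...,0]<.8)&(X[...,1]>.25)&(X[...,1]<.5)
u8=np.float32(X[m][:,:2]*1000); print(m.sum(),cv2.minAreaRect(u8))
E
```

```text
[0.6215 0.1788 0.231 ] res [[-0.4, -2.5], [-0.7, -1.6], [0.2, -0.1], [0.7, 0.2], [-0.5, 0.2], [0.2, -0.4], [-0.6, -1.3], [3.2, -0.5]]
[0.6226 0.1788 0.2292] res [[-0.6, 0.6], [0.1, 0.1], [-0.7, -0.9], [3.1, -0.0]]
[0.6185 0.1787 0.2462] res [[-0.2, -1.1], [-0.6, -1.0], [0.3, 1.4], [0.5, 0.8]]
T (242.14285714285714, 228.75) [0.5749 0.2471 0.1823]
T (267.67857142857144, 222.5) [0.5948 0.1727 0.1864]
T (294.4642857142857, 217.14285714285714) [0.6105 0.099  0.1835]
T (290.3571428571429, 202.85714285714286) [0.6458 0.1094 0.2062]
T (267.67857142857144, 208.21428571428572) [0.6304 0.171  0.2083]
T (264.1071428571429, 208.57142857142858) [0.6543 0.1978 0.0972]
S (354.3181818181818, 264.09090909090907) [0.6176 0.1002 0.1842]
S (388.4090909090909, 269.3181818181818) [0.6045 0.1742 0.1843]
S (422.95454545454544, 271.59090909090907) [0.5889 0.2482 0.1903]
S (388.4090909090909, 278.4090909090909) [0.6342 0.1806 0.2058]
952 ((627.4712524414062, 331.9716796875), (184.2427978515625, 383.5991516113281), 13.252042770385742)
1679 ((601.7742919921875, 374.9886474609375), (125.17559814453125, 288.4479675292969), 50.03034210205078)
```

>>> jog_arm:
  commands:
    - {"offset": [0,0,-1],"yaw": -0.247,"gripper": 60}
    - {"offset": [0,0,-1],"yaw": -0.247,"gripper": 60}
    - {"offset": [0,0,-1],"yaw": -0.247,"gripper": 60}
    - {"offset": [0,0,-1],"yaw": -0.247,"gripper": 60}
    - {"offset": [0,0,-1],"yaw": -0.247,"gripper": 60}

```text
time: 0.57
position: [0.2459, 0.6018, 0.3318]
tcp_rot: [0.0, 1.0, 0.0, 0.0]
contact_force: [-0.5, -0.6, -0.6]
opening: 0.06
```

>>> jog_arm:
  commands:
    - {"offset": [-0.37,-1,0],"yaw": 0,"gripper": 60}
    - {"offset": [-0.37,-1,0],"yaw": 0,"gripper": 60}
    - {"offset": [-0.37,-1,0],"yaw": 0,"gripper": 60}

```text
time: 0.82
position: [0.285, 0.4964, 0.3287]
tcp_rot: [0.003, 1.0, -0.003, -0.0]
contact_force: [1.4, -1.1, -0.1]
opening: 0.0598
```

>>> jog_arm:
  commands:
    - {"offset": [-0.37,-1,0],"yaw": 0,"gripper": 60}
    - {"offset": [-0.37,-1,0],"yaw": 0,"gripper": 60}
    - {"offset": [-0.37,-1,0],"yaw": 0,"gripper": 60}

```text
time: 1.07
position: [0.3224, 0.3912, 0.3267]
tcp_rot: [0.005, 1.0, -0.006, -0.001]
contact_force: [0.8, -0.3, 0.0]
opening: 0.0598
```

>>> jog_arm:
  commands:
    - {"offset": [-0.37,-1,0],"yaw": 0,"gripper": 60}
    - {"offset": [-0.37,-1,0],"yaw": 0,"gripper": 60}
    - {"offset": [-0.37,-1,0],"yaw": 0,"gripper": 60}

```text
time: 1.32
position: [0.3587, 0.2856, 0.3253]
tcp_rot: [0.008, 1.0, -0.008, -0.003]
contact_force: [0.1, 0.8, 0.3]
opening: 0.0601
```

>>> jog_arm:
  commands:
    - {"offset": [-0.37,-1,0],"yaw": 0,"gripper": 60}
    - {"offset": [-0.37,-1,0],"yaw": 0,"gripper": 60}
    - {"offset": [-0.37,-1,0],"yaw": 0,"gripper": 60}

```text
time: 1.57
position: [0.394, 0.1801, 0.3245]
tcp_rot: [0.01, 1.0, -0.01, -0.004]
contact_force: [0.7, -0.2, -0.5]
opening: 0.0603
```

>>> jog_arm:
  commands:
    - {"offset": [-0.37,-1,0],"yaw": 0,"gripper": 60}
    - {"offset": [-0.37,-1,0],"yaw": 0,"gripper": 60}
    - {"offset": [-0.37,-1,0],"yaw": 0,"gripper": 60}

```text
time: 1.82
position: [0.4284, 0.0746, 0.3242]
tcp_rot: [0.013, 1.0, -0.011, -0.006]
contact_force: [0.0, -0.1, -0.7]
opening: 0.0601
```

```bash
python3 - <<'E'
from h import *
f=grab('wrist','w1'); s=arm.state(); print(s['time'],s['position'],s['tcp_rot'],s['joint_positions'],s['contact_force'])
E
```

```text
1.8667 [0.42989048 0.0691274  0.32438998] [ 0.01705907  0.99976167 -0.012435   -0.00556469] [-0.74717022 -0.13461786  0.43990457  1.97000232  0.07978098  1.31291045
  1.20428016] [ 0.69665201 -3.8456977   0.28476393]
```

View pics/w1.png

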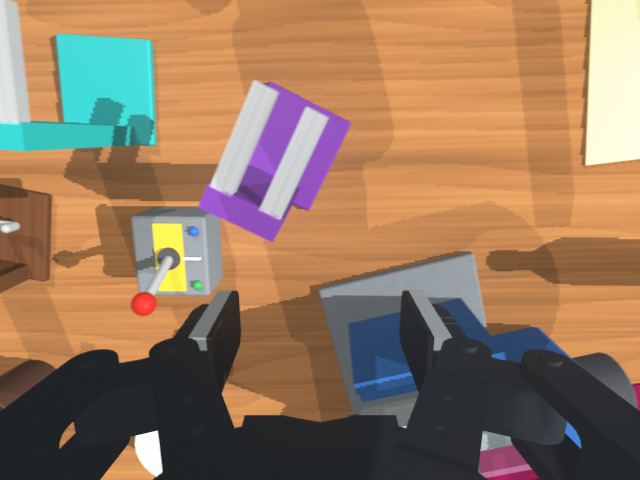

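```bash
python3 - <<'E'
from fit import *
from scipy.spatial.transform import Rotation as Ro
F=load('w1'); X=cloud(F); print(Ro.from_quat(arm.state()['tcp_rot']).as_matrix())
im=F['img'].astype(int); red=(im[...,2]>150)&(im[...,1]<60)&(im[...,0]<60)
red[:, 400:]=0
v,u=np.nonzero(red); print(u.mean(),v.mean(),len(u),np.nanmedian(X[red],0))
m=(X[...,2]>.052)&(X[...,2]<.066)&(X[...,1]<0)&(abs(X[...,1]+.1)<.1)
q=np.float32(X[m][:,:2]*1000); print(m.sum(),cv2.minAreaRect(q),q.mean(0))
crop('w1',110,180,160,130,5,'c5')
E
```

```text
[[-0.9994  0.034  -0.0116]
 [ 0.0342  0.9991 -0.0247]
 [ 0.0107 -0.0251 -0.9996]]
140.2675159235669 302.29936305732485 157 [ 0.505  -0.0959  0.1343]
5618 ((441.79766845703125, -122.39785766601562), (200.54251098632812, 165.18264770507812), 70.21083068847656) [477.887  -91.0617]
```

View pics/c5.png

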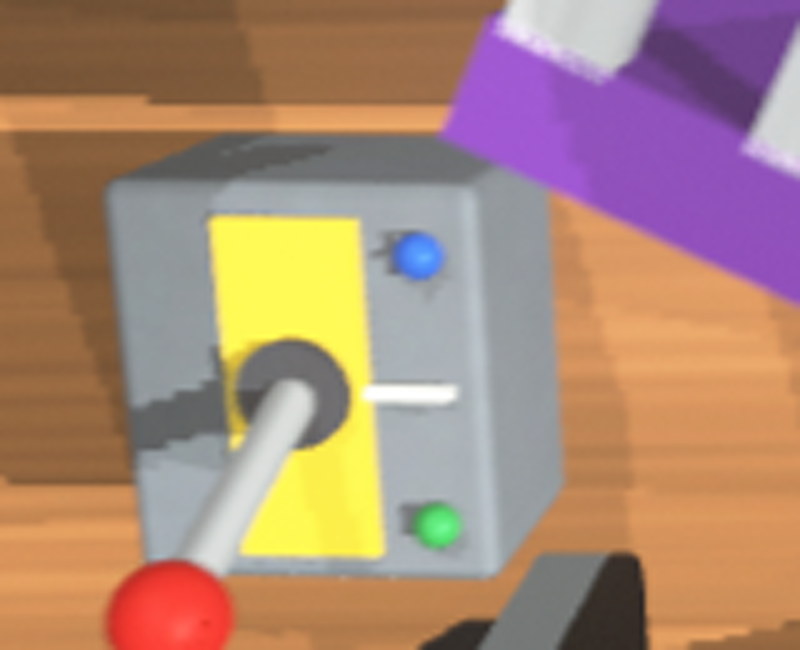

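```bash
python3 - <<'E'
from fit import *
F=load('w1'); w=lambda x,y:np.array([110+x/5,180+y/5])
obs=[(F,[-45,-40,60],w(108,183)),(F,[-45,40,60],w(470,185)),(F,[45,40,60],w(497,577)),(F,[45,-40,60],w(148,572)),(F,[0,0,64],w(293,393))]
p=fit(obs,[.49,-.09,0])
for th in(.3,.36,.42): print(th,W(p,[70*np.sin(th),0,62+70*np.cos(th)])[0], proj(F,W(p,[70*np.sin(th),0,62+70*np.cos(th)])))
print('knob px',w(170,618)); print('upright',W(p,[0,0,132]))
# cross-check in initial images
for th in(.3,.36,.42):
  for G in(S,T): print(proj(G,W(p,[70*np.sin(th),0,62+70*np.cos(th)])))
E
```

```text
[ 0.487  -0.0932 -0.0287] res [[-3.1, -0.9], [0.8, -0.8], [1.1, 1.5], [-1.4, 1.7], [0.5, -0.2]]
0.3 [ 0.5077 -0.0938  0.1289] [[143.912 301.186]]
0.36 [ 0.5116 -0.0939  0.1275] [[145.0334 304.5897]]
0.42 [ 0.5155 -0.094   0.1259] [[146.2424 307.7562]]
knob px [144.  303.6]
upright [[ 0.487  -0.0932  0.132 ]]
[[290.362  209.5377]]
[[360.509  255.8435]]
[[289.7639 211.1581]]
[[360.5099 254.5641]]
[[289.1847 212.7967]]
[[360.5045 253.3298]]
```

```bash
cat >> h.py <<'E'
from scipy.spatial.transform import Rotation as Ro
np.set_printoptions(precision=4,suppress=True)
def off(target,yawdir=None):
    s=arm.state(); R=Ro.from_quat(s['tcp_rot']).as_matrix(); d=R.T@(np.asarray(target)-s['position'])
    ty=np.degrees(np.arctan2(R[1,1],R[0,1]))
    print('t',round(s['time'],2),'pos',s['position'],'toolz',R[:,2],'tooly deg',round(ty,2),'F',s['contact_force'].round(1),'open',round(s['opening'],4))
    y=0
    if yawdir is not None:
        e=(yawdir-ty+180)%360-180; y=-e/90
    print('offset',(d*10).round(3),'yaw',round(y,3))
E
python3 -c "
from h import *
off([.48,-.03,.27],90-1.6)"
```

```text
t 1.87 pos [0.4299 0.0691 0.3244] toolz [-0.0116 -0.0247 -0.9996] tooly deg 88.05 F [ 0.7 -3.8  0.3] open 0.0599
offset [-0.541 -0.96   0.562] yaw -0.004
```

>>> jog_arm:
  commands:
    - {"offset": [-0.54,-0.96,0.56],"yaw": 0,"gripper": 60}
    - {"offset": [-0.54,-0.96,0.56],"yaw": 0,"gripper": 60}
    - {"offset": [-0.54,-0.96,0.56],"yaw": 0,"gripper": 60}
    - {"offset": [-0.54,-0.96,0.56],"yaw": 0,"gripper": 60}
    - {"offset": [-0.54,-0.96,0.56],"yaw": 0,"gripper": 60}

```text
time: 2.28
position: [0.4779, -0.0334, 0.2671]
tcp_rot: [0.021, 1.0, -0.014, -0.009]
contact_force: [0.5, 0.7, 0.2]
opening: 0.0602
```

```bash
python3 -c "
from h import *
off([.511,-.094,.18],90-1.6)"
```

```text
t 2.28 pos [ 0.4779 -0.0334  0.2671] toolz [-0.0182 -0.0272 -0.9995] tooly deg 87.6 F [0.5 0.7 0.2] open 0.0602
offset [-0.371 -0.567  0.881] yaw -0.009
```

>>> jog_arm:
  commands:
    - {"offset": [-0.37,-0.57,0.88],"yaw": 0,"gripper": 60}
    - {"offset": [-0.37,-0.57,0.88],"yaw": 0,"gripper": 60}
    - {"offset": [-0.37,-0.57,0.88],"yaw": 0,"gripper": 60}
    - {"offset": [-0.37,-0.57,0.88],"yaw": 0,"gripper": 60}
    - {"offset": [-0.37,-0.57,0.88],"yaw": 0,"gripper": 60}
    - {"offset": [-0.37,-0.57,0.88],"yaw": 0,"gripper": 60}

```text
time: 2.78
position: [0.511, -0.092, 0.1803]
tcp_rot: [0.02, 1.0, -0.013, -0.009]
contact_force: [-0.7, 0.2, 0.2]
opening: 0.06
```

```bash
python3 -c "
from h import *
off([.511,-.0945,.113],90-1.6); grab('wrist','w2')"
```

```text
t 2.78 pos [ 0.511  -0.092   0.1803] toolz [-0.0186 -0.0259 -0.9995] tooly deg 87.72 F [-0.7  0.2  0.2] open 0.06
offset [-0.013 -0.007  0.674] yaw -0.008
```

View pics/w2.png

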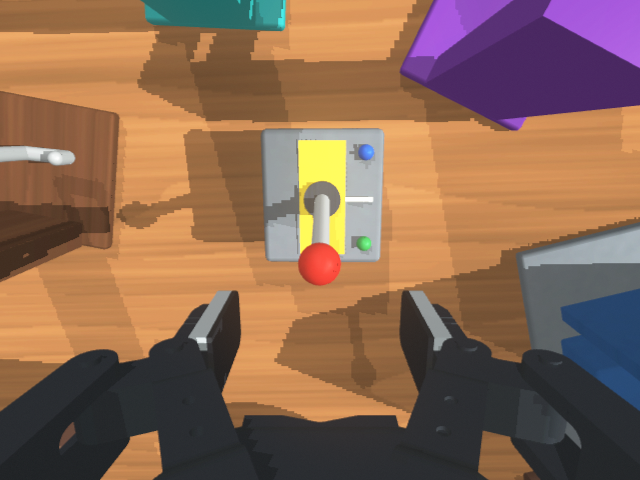

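```bash
python3 -c "
from fit import *
F=load('w2')
A=np.array
obs=[(F,[-45,-40,60],A([265,129])),(F,[-45,40,60],A([383,129])),(F,[45,40,60],A([381,261])),(F,[45,-40,60],A([267,261])),(F,[0,0,64],A([321,199]))]
p=fit(obs,[.49,-.09,0])
for th in(.3,.36,.42): print(th,W(p,[70*np.sin(th),0,62+70*np.cos(th)])[0], proj(F,W(p,[70*np.sin(th),0,62+70*np.cos(th)])))
print(W(p,[0,0,132]))
"
```

```text
[ 0.4865 -0.0933 -0.0244] res [[-6.9, -0.5], [1.5, -2.7], [0.3, 1.7], [-1.9, 2.5], [0.9, 0.0]]
0.3 [ 0.5072 -0.0938  0.1289] [[319.8585 258.8909]]
0.36 [ 0.5111 -0.0939  0.1275] [[320.0463 265.5209]]
0.42 [ 0.515  -0.094   0.1259] [[320.2385 271.6936]]
[[ 0.4865 -0.0933  0.132 ]]
```

>>> jog_arm:
  commands:
    - {"offset": [0,-0.01,0.67],"yaw": 0,"gripper": 60}
    - {"offset": [0,-0.01,0.67],"yaw": 0,"gripper": 60}
    - {"offset": [0,-0.01,0.67],"yaw": 0,"gripper": 60}
    - {"offset": [0,-0.01,0.67],"yaw": 0,"gripper": 60}
    - {"offset": [0,-0.01,0.67],"yaw": 0,"gripper": 10}
    - {"offset": [0,-0.01,0.67],"yaw": 0,"gripper": 10}
    - {"offset": [0,-0.01,0.67],"yaw": 0,"gripper": 10}
    - {"offset": [0,-0.01,0.67],"yaw": 0,"gripper": 10}
    - {"offset": [0,-0.01,0.67],"yaw": 0,"gripper": 10}
    - {"offset": [0,-0.01,0.67],"yaw": 0,"gripper": 10}
  force: 20

```text
time: 3.67
position: [0.5127, -0.0942, 0.116]
tcp_rot: [0.02, 1.0, -0.012, -0.006]
contact_force: [0.4, 1.5, 5.2]
opening: 0.0199
```

```bash
python3 -c "
from h import *
off([.487,-.0935,.119]); grab('wrist','w3')"
```

```text
t 3.67 pos [ 0.5127 -0.0942  0.116 ] toolz [-0.0122 -0.0247 -0.9996] tooly deg 87.77 F [0.4 1.5 5.2] open 0.0199
offset [ 0.257 -0.004 -0.027] yaw 0
```

View pics/w3.png

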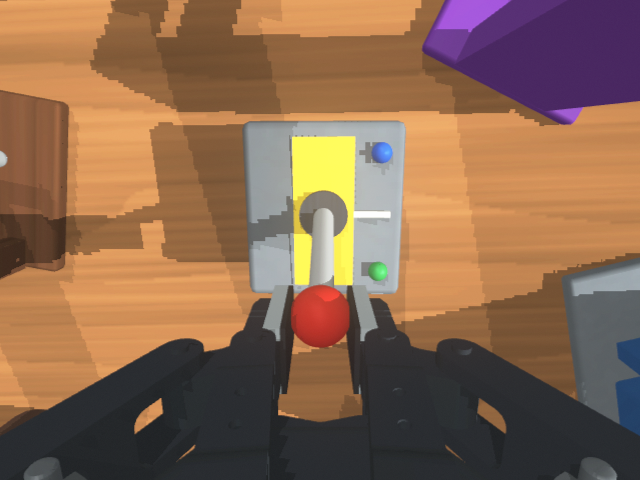

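>>> jog_arm:
  commands:
    - {"offset": [0.06,0,0.01],"yaw": 0,"gripper": 10}
    - {"offset": [0.13,0,0.01],"yaw": 0,"gripper": 10}
    - {"offset": [0.2,0,0],"yaw": 0,"gripper": 10}
    - {"offset": [0.26,0,0],"yaw": 0,"gripper": 10}
    - {"offset": [0.26,0,0],"yaw": 0,"gripper": 10}
    - {"offset": [0.26,0,0],"yaw": 0,"gripper": 10}

```text
time: 4.22
position: [0.4892, -0.0933, 0.1188]
tcp_rot: [0.02, 1.0, -0.012, -0.003]
contact_force: [0.3, 1.2, 10.8]
opening: 0.0203
```

```bash
python3 -c "
from h import *
off([.487,-.0935,.119]); grab('wrist','w4'); grab('scene','s4')"
```

```text
t 4.22 pos [ 0.4892 -0.0933  0.1188] toolz [-0.0062 -0.024  -0.9997] tooly deg 87.75 F [ 0.3  1.2 10.8] open 0.0203
offset [ 0.022 -0.003 -0.002] yaw 0
```

View pics/w4.png

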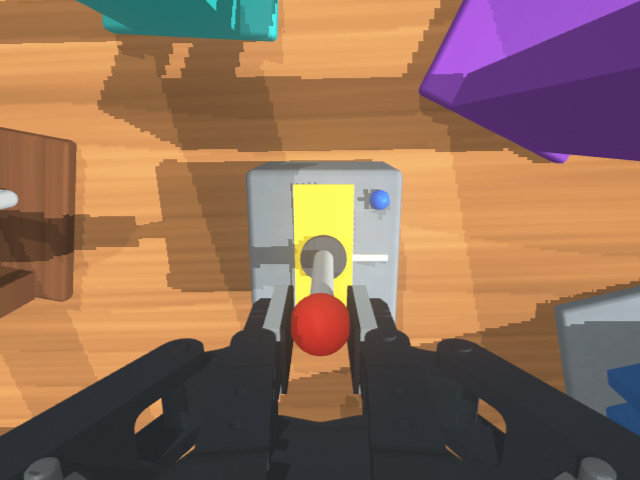

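```bash
cat > knob.py <<'E'
import sys
from fit import *
p=[.4867,-.0932,-.026]
for n in sys.argv[1:]:
    F=load(n)
    for th in(-.1,-.05,0,.05,.1,.2): print(n,th,proj(F,W(p,[70*np.sin(th),0,62+70*np.cos(th)])),proj(F,W(p,[0,0,64])))
    im=F['img'].astype(int); red=(im[...,2]>120)&(im[...,1]<70)&(im[...,0]<70)
    c=proj(F,W(p,[0,0,132]))[0]; v,u=np.nonzero(red); k=np.hypot(u-c[0],v-c[1])<60; u,v=u[k],v[k]
    print('red',(u.min()+u.max())/2,(v.min()+v.max())/2,len(u))
E
python3 knob.py w4 s4
```

```text
w4 -0.1 [[320.9111 298.3329]] [[323.7721 258.1038]]
w4 -0.05 [[321.0247 307.8975]] [[323.7721 258.1038]]
w4 0 [[321.1476 317.1743]] [[323.7721 258.1038]]
w4 0.05 [[321.2787 326.112 ]] [[323.7721 258.1038]]
w4 0.1 [[321.4171 334.6641]] [[323.7721 258.1038]]
w4 0.2 [[321.7118 350.4529]] [[323.7721 258.1038]]
red 320.0 324.5 2692
s4 -0.1 [[294.6825 199.5842]] [[294.8457 215.3248]]
s4 -0.05 [[294.1378 200.6946]] [[294.8457 215.3248]]
s4 0 [[293.5938 201.8468]] [[294.8457 215.3248]]
s4 0.05 [[293.052  203.0377]] [[294.8457 215.3248]]
s4 0.1 [[292.514 204.264]] [[294.8457 215.3248]]
s4 0.2 [[291.4555 206.809 ]] [[294.8457 215.3248]]
red 292.5 201.5 4
```

>>> jog_arm:
  commands:
    - {"offset": [0.035,0,0],"yaw": 0,"gripper": 10}
    - {"offset": [0.035,0,0],"yaw": 0,"gripper": 10}
    - {"offset": [0.035,0,0],"yaw": 0,"gripper": 10}

```text
time: 4.57
position: [0.4857, -0.0932, 0.1192]
tcp_rot: [0.02, 1.0, -0.012, -0.003]
contact_force: [0.4, 0.4, 4.1]
opening: 0.0201
```

```bash
python3 -c "
from h import *
off([.487,-.0935,.119]); grab('wrist','w5')"; python3 knob.py w5
```

```text
t 4.57 pos [ 0.4857 -0.0932  0.1192] toolz [-0.006  -0.0236 -0.9997] tooly deg 87.74 F [0.4 0.4 4.1] open 0.0201
offset [-0.013 -0.003  0.002] yaw 0
w5 -0.1 [[320.9189 306.9186]] [[323.7067 264.1333]]
w5 -0.05 [[321.0332 316.3524]] [[323.7067 264.1333]]
w5 0 [[321.1564 325.4919]] [[323.7067 264.1333]]
w5 0.05 [[321.2876 334.2872]] [[323.7067 264.1333]]
w5 0.1 [[321.4258 342.6929]] [[323.7067 264.1333]]
w5 0.2 [[321.7194 358.1812]] [[323.7067 264.1333]]
red 319.5 325.5 2555
```

Upright per projection. Release gently and lift straight up.

>>> jog_arm:
  commands:
    - {"offset": [0,0,0],"yaw": 0,"gripper": 60}
    - {"offset": [0,0,0],"yaw": 0,"gripper": 60}
    - {"offset": [0,0,0],"yaw": 0,"gripper": 60}
    - {"offset": [0,0,0],"yaw": 0,"gripper": 60}
    - {"offset": [0,0,-0.6],"yaw": 0,"gripper": 60}
    - {"offset": [0,0,-1],"yaw": 0,"gripper": 60}
    - {"offset": [0,0,-1],"yaw": 0,"gripper": 60}
    - {"offset": [0,0,-1],"yaw": 0,"gripper": 60}
    - {"offset": [0,0,-1],"yaw": 0,"gripper": 60}

```text
time: 5.37
position: [0.4869, -0.0908, 0.22]
tcp_rot: [0.02, 1.0, -0.011, -0.002]
contact_force: [-0.4, 0.9, 0.1]
opening: 0.06
```

```bash
python3 -c "
from h import *
off([.44,-.2,.32]); grab('wrist','w6')"; python3 knob.py w6
```

```text
t 5.37 pos [ 0.4869 -0.0908  0.22  ] toolz [-0.0042 -0.0228 -0.9997] tooly deg 87.74 F [-0.4  0.9  0.1] open 0.06
offset [ 0.429 -1.132 -0.973] yaw 0
w6 -0.1 [[320.1128 233.1336]] [[322.1227 220.0354]]
w6 -0.05 [[320.1826 238.933 ]] [[322.1227 220.0354]]
w6 0 [[320.2584 244.6341]] [[322.1227 220.0354]]
w6 0.05 [[320.3396 250.2117]] [[322.1227 220.0354]]
w6 0.1 [[320.426 255.642]] [[322.1227 220.0354]]
w6 0.2 [[320.612  265.9723]] [[322.1227 220.0354]]
red 312.0 249.0 117
```

View pics/w6.png

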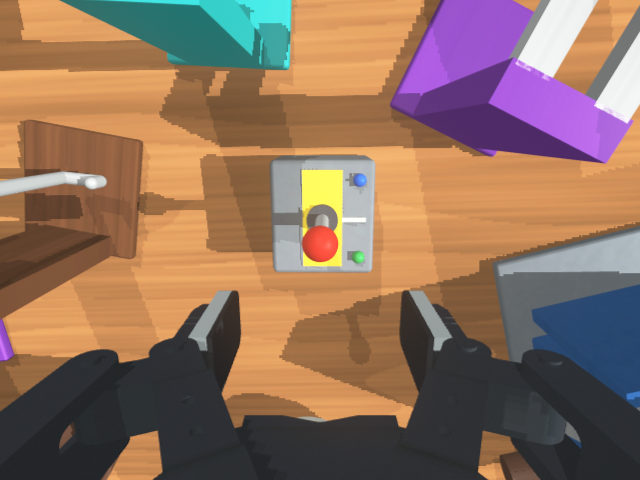

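>>> jog_arm:
  commands:
    - {"offset": [0.25,-0.8,-1],"yaw": 0,"gripper": 60}
    - {"offset": [0.25,-0.8,-1],"yaw": 0,"gripper": 60}
    - {"offset": [0.25,-0.8,-1],"yaw": 0,"gripper": 60}
    - {"offset": [0.25,-0.8,-1],"yaw": 0,"gripper": 60}
    - {"offset": [0.25,-0.8,-1],"yaw": 0,"gripper": 60}
    - {"offset": [0.25,-0.8,-1],"yaw": 0,"gripper": 60}

```text
time: 5.92
position: [0.4573, -0.1664, 0.3187]
tcp_rot: [0.02, 1.0, -0.011, -0.005]
contact_force: [0.9, 0.6, -0.0]
opening: 0.0599
```

>>> jog_arm:
  commands:
    - {"offset": [0,-0.8,-0.2],"yaw": 0,"gripper": 60}
    - {"offset": [0,-0.8,-0.2],"yaw": 0,"gripper": 60}
    - {"offset": [0,-0.8,-0.2],"yaw": 0,"gripper": 60}
    - {"offset": [0,-0.8,-0.2],"yaw": 0,"gripper": 60}
    - {"offset": [0,-0.8,-0.2],"yaw": 0,"gripper": 60}

```text
time: 6.33
position: [0.454, -0.2436, 0.3379]
tcp_rot: [0.019, 1.0, -0.011, -0.007]
contact_force: [-0.5, 0.2, 0.2]
opening: 0.06
```

```bash
python3 -c "
from h import *
off([.45,-.3,.32]); grab('wrist','w7')"
```

```text
t 6.33 pos [ 0.454  -0.2436  0.3379] toolz [-0.0151 -0.0207 -0.9997] tooly deg 87.85 F [-0.5  0.2  0.2] open 0.06
offset [ 0.016 -0.561  0.191] yaw 0
```

View pics/w7.png

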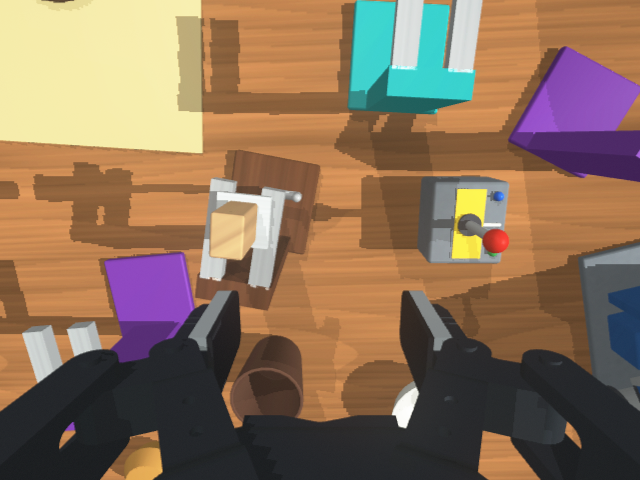

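```bash
python3 -c "
from h import *
crop('w7',185,140,150,110,5.3,'c7')"
```

```text
(no output)
```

View pics/c7.png

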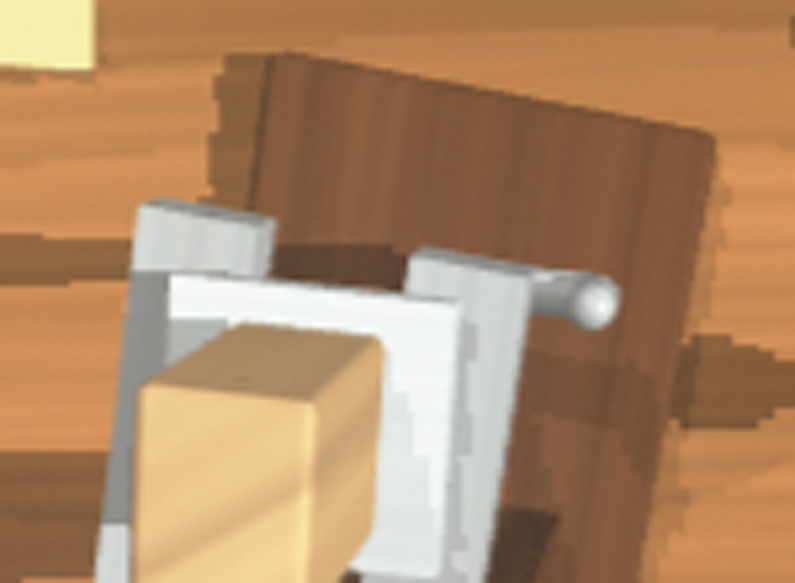

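```bash
python3 - <<'E'
from fit import *
F=load('w7'); A=np.array
rack=[([-28,-28,180],(212,180)),([-28,-11,180],(236.3,183)),([-28,11,180],(262.4,188.7)),([-28,28,180],(285,193.2)),([50,-28,180],(201,277)),([50,28,180],(270,288))]
p=fit([(F,m,A(uv)) for m,uv in rack],[.45,-.3,0])
rod=[([-20,-20,186],(217,191.9)),([-20,20,186],(271.8,196.6)),([20,20,186],(268,248.5)),([-15,-11,236],(211.4,212.6)),([-15,11,236],(243.9,215.5)),([15,11,236],(240,258))]
q=fit([(F,m,A(uv)) for m,uv in rod],[.45,-.3,0])
print(proj(F,W(p,[[50,-28,180],[50,28,180],[70,-30,180],[70,30,180]])))
# flange-only, handle-only
fit([(F,m,A(uv)) for m,uv in rod[:3]],[.45,-.3,0]);fit([(F,m,A(uv)) for m,uv in rod[3:]],[.45,-.3,0])
X=cloud(F); print(px(F,225,235),px(F,255,230),px(F,275,220))
crop('w7',185,160,120,150,4,'c8')
E
```

```text
[ 0.4522 -0.306  -0.2154] res [[-0.3, -0.4], [-2.2, 0.7], [0.7, 0.2], [0.4, -0.2], [0.0, -0.7], [0.3, 0.4]]
[ 0.4496 -0.3053 -0.1319] res [[0.1, -0.3], [-0.9, 0.2], [-0.4, -0.0], [-1.6, -0.7], [1.0, -0.2], [2.7, 3.0]]
[[201.0236 276.2557]
 [270.2773 288.3817]
 [196.0418 298.7461]
 [269.1217 311.4357]]
[ 0.4497 -0.305  -0.1273] res [[0.4, -0.1], [-0.6, 0.1], [0.1, -0.0]]
[ 0.4493 -0.3061 -0.1675] res [[-2.1, -1.7], [0.5, -0.0], [0.5, 3.0]]
[ 0.4485 -0.3063  0.2354] [ 0.4564 -0.2959  0.1897] [ 0.4513 -0.2819  0.1797]
```

View pics/c8.png

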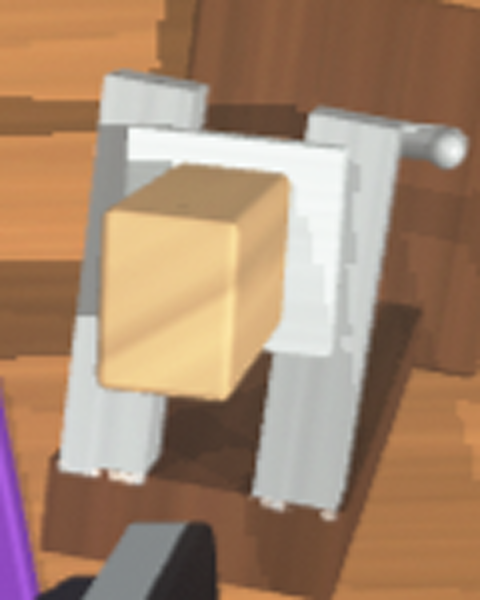

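```bash
python3 -c "
from h import *
off([.4495,-.3055,.27],82)"
```

```text
t 6.38 pos [ 0.4543 -0.243   0.3381] toolz [-0.0147 -0.0207 -0.9997] tooly deg 87.94 F [-0.1  0.2  0.2] open 0.0602
offset [ 0.016 -0.612  0.694] yaw 0.066
```

>>> jog_arm:
  commands:
    - {"offset": [0.02,-0.61,0.4],"yaw": 0.066,"gripper": 60}
    - {"offset": [0.02,-0.61,0.69],"yaw": 0.066,"gripper": 60}
    - {"offset": [0.02,-0.61,0.69],"yaw": 0.066,"gripper": 60}
    - {"offset": [0.02,-0.61,0.69],"yaw": 0.066,"gripper": 60}
    - {"offset": [0.02,-0.61,0.69],"yaw": 0.066,"gripper": 60}
    - {"offset": [0.02,-0.61,0.69],"yaw": 0.066,"gripper": 60}

```text
time: 6.88
position: [0.4507, -0.3036, 0.2712]
tcp_rot: [0.068, 0.998, -0.01, -0.006]
contact_force: [0.2, 0.3, 0.2]
opening: 0.06
```

```bash
python3 -c "
from h import *
off([.4495,-.3055,.197],82); grab('wrist','w8')"
```

```text
t 6.88 pos [ 0.4507 -0.3036  0.2712] toolz [-0.0132 -0.0201 -0.9997] tooly deg 82.19 F [0.2 0.3 0.2] open 0.06
offset [ 0.002 -0.005  0.743] yaw 0.002
```

View pics/w8.png

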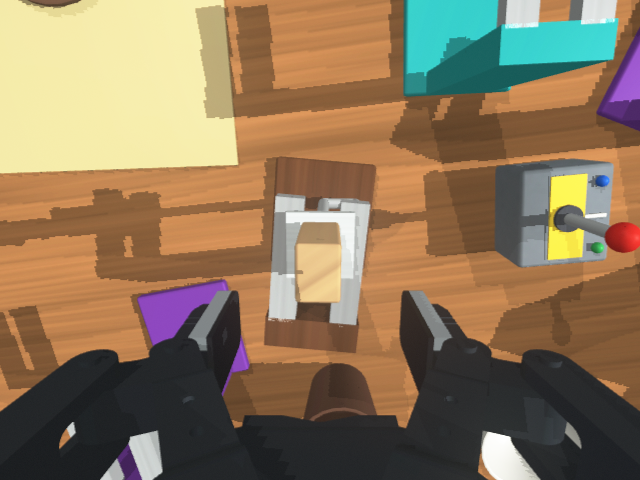

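>>> jog_arm:
  commands:
    - {"offset": [0,0,0.37],"yaw": 0,"gripper": 60}
    - {"offset": [0,0,0.74],"yaw": 0,"gripper": 60}
    - {"offset": [0,0,0.74],"yaw": 0,"gripper": 60}
    - {"offset": [0,0,0.74],"yaw": 0,"gripper": 45}
    - {"offset": [0,0,0.74],"yaw": 0,"gripper": 15}
    - {"offset": [0,0,0.74],"yaw": 0,"gripper": 15}
    - {"offset": [0,0,0.74],"yaw": 0,"gripper": 15}
    - {"offset": [0,0,0.74],"yaw": 0,"gripper": 15}
    - {"offset": [0,0,0.74],"yaw": 0,"gripper": 15}
    - {"offset": [0,0,0.74],"yaw": 0,"gripper": 15}
  force: 60

```text
time: 7.77
position: [0.4525, -0.3063, 0.201]
tcp_rot: [0.068, 0.998, -0.011, -0.002]
contact_force: [-0.8, 0.5, 7.2]
opening: 0.0212
```

```bash
python3 -c "
from h import *
off([.4495,-.3055,.22],82); grab('wrist','w9'); print(arm.state()['moment'])"
```

```text
t 7.77 pos [ 0.4525 -0.3063  0.201 ] toolz [-0.0062 -0.0214 -0.9998] tooly deg 82.2 F [-0.8  0.5  7.2] open 0.0212
offset [ 0.031 -0.    -0.19 ] yaw 0.002
[ 0.4061  0.0383 -0.0283]
```

View pics/w9.png

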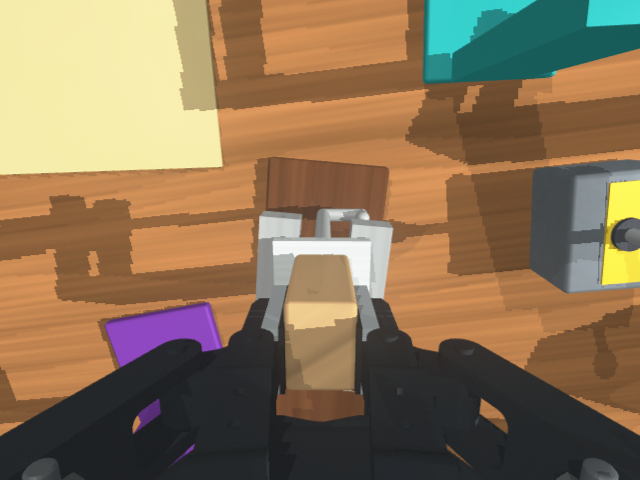

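>>> jog_arm:
  commands:
    - {"offset": [0,0,-0.1],"yaw": 0,"gripper": 15}
    - {"offset": [0,0,-0.2],"yaw": 0,"gripper": 15}
    - {"offset": [0,0,-0.2],"yaw": 0,"gripper": 15}
    - {"offset": [0,0,-0.2],"yaw": 0,"gripper": 15}

```text
time: 8.15
position: [0.4532, -0.3063, 0.2222]
tcp_rot: [0.068, 0.998, -0.011, -0.001]
contact_force: [0.5, -0.4, -1.1]
opening: 0.0215
```

```bash
python3 -c "
from h import *
s=arm.state()['position']; off(s+np.array([-.977*.075,.213*.075,0]),82); grab('wrist','w10')"
```

```text
t 8.15 pos [ 0.4532 -0.3063  0.2222] toolz [-0.0038 -0.0219 -0.9998] tooly deg 82.19 F [ 0.5 -0.4 -1.1] open 0.0215
offset [ 0.748  0.059 -0.001] yaw 0.002
```

View pics/w10.png

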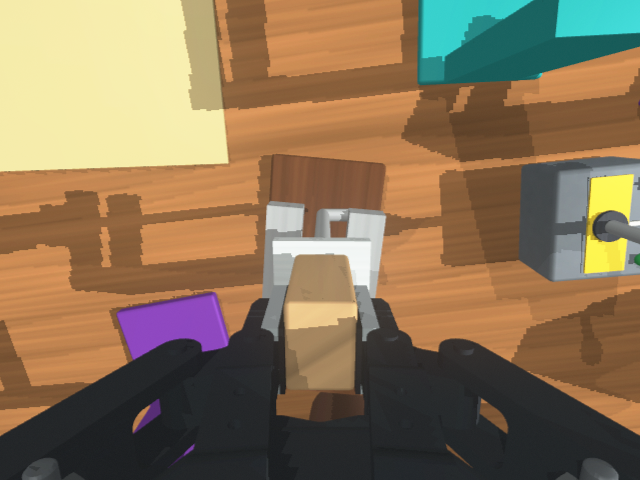

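>>> jog_arm:
  commands:
    - {"offset": [0.25,0.02,0],"yaw": 0,"gripper": 15}
    - {"offset": [0.5,0.04,0],"yaw": 0,"gripper": 15}
    - {"offset": [0.75,0.06,0],"yaw": 0,"gripper": 15}
    - {"offset": [0.75,0.06,0],"yaw": 0,"gripper": 15}
    - {"offset": [0.75,0.06,0],"yaw": 0,"gripper": 15}

```text
time: 8.62
position: [0.3773, -0.289, 0.2205]
tcp_rot: [0.069, 0.998, -0.009, -0.002]
contact_force: [0.4, -0.2, -0.9]
opening: 0.0216
```

```bash
python3 -c "
from h import *
off([.378,-.29,.32],82); grab('wrist','w11');grab('scene','s11')"
```

```text
t 8.62 pos [ 0.3773 -0.289   0.2205] toolz [-0.0057 -0.0181 -0.9998] tooly deg 82.12 F [ 0.4 -0.2 -0.9] open 0.0216
offset [-0.006 -0.028 -0.995] yaw 0.001
```

View pics/w11.png

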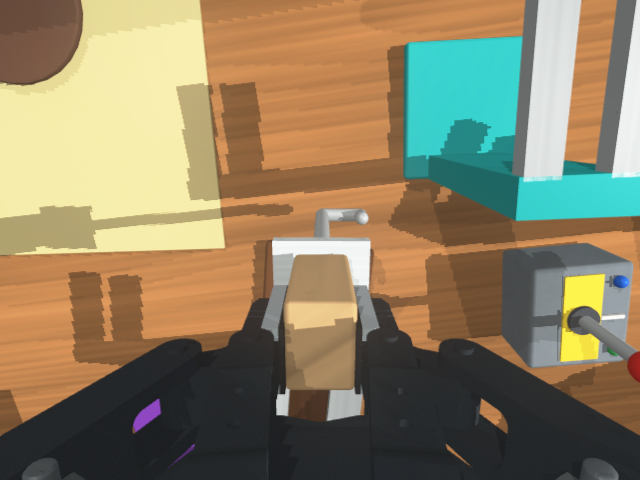

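View pics/s11.png

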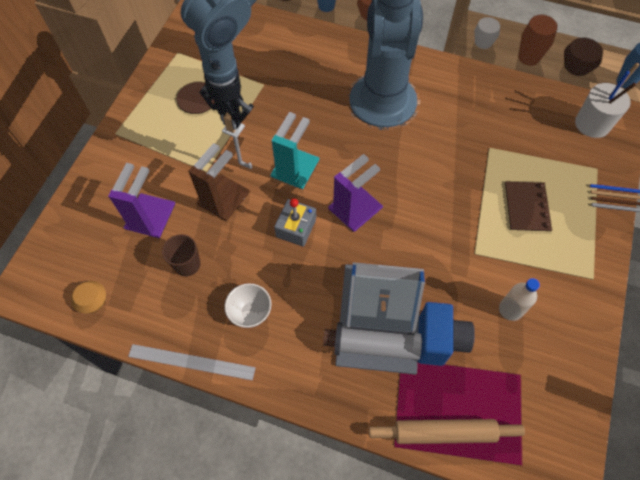

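>>> jog_arm:
  commands:
    - {"offset": [0,0,-0.3],"yaw": 0,"gripper": 15}
    - {"offset": [0,0,-0.7],"yaw": -0.08,"gripper": 15}
    - {"offset": [0,0,-1],"yaw": -0.16,"gripper": 15}
    - {"offset": [0,0,-1],"yaw": -0.238,"gripper": 15}
    - {"offset": [0,0,-1],"yaw": -0.238,"gripper": 15}
    - {"offset": [0,0,-1],"yaw": -0.238,"gripper": 15}
  force: 80

```text
time: 9.22
position: [0.3808, -0.2871, 0.3214]
tcp_rot: [-0.117, 0.993, -0.011, -0.004]
contact_force: [-0.7, -0.4, -1.8]
opening: 0.0213
```

```bash
python3 -c "
from h import *
off([.42,-.21,.42],103.5)"
```

```text
t 9.22 pos [ 0.3808 -0.2871  0.3214] toolz [-0.005  -0.0218 -0.9998] tooly deg 103.5 F [-0.7 -0.4 -1.8] open 0.0213
offset [-0.551  0.639 -1.005] yaw -0.0
```

>>> jog_arm:
  commands:
    - {"offset": [-0.1,0.1,-0.4],"yaw": 0,"gripper": 15}
    - {"offset": [-0.3,0.3,-0.8],"yaw": 0,"gripper": 15}
    - {"offset": [-0.55,0.64,-1],"yaw": 0,"gripper": 15}
    - {"offset": [-0.55,0.64,-1],"yaw": 0,"gripper": 15}
    - {"offset": [-0.55,0.64,-1],"yaw": 0,"gripper": 15}
    - {"offset": [-0.55,0.64,-1],"yaw": 0,"gripper": 15}

```text
time: 9.72
position: [0.42, -0.2088, 0.418]
tcp_rot: [-0.118, 0.993, -0.011, -0.006]
contact_force: [-0.3, 0.0, -1.6]
opening: 0.0211
```

```bash
python3 -c "
from h import *
off([.45,-.12,.42],103.5)"
```

```text
t 9.72 pos [ 0.42   -0.2088  0.418 ] toolz [-0.0085 -0.0232 -0.9997] tooly deg 103.56 F [-0.3  0.  -1.6] open 0.0211
offset [-0.5    0.793 -0.043] yaw 0.001
```

>>> jog_arm:
  commands:
    - {"offset": [-0.3,0.4,-0.04],"yaw": 0,"gripper": 15}
    - {"offset": [-0.5,0.79,-0.04],"yaw": 0,"gripper": 15}
    - {"offset": [-0.5,0.79,-0.04],"yaw": 0,"gripper": 15}
    - {"offset": [-0.5,0.79,-0.04],"yaw": 0,"gripper": 15}

```text
time: 10.05
position: [0.4502, -0.1159, 0.4169]
tcp_rot: [-0.121, 0.993, -0.011, -0.008]
contact_force: [-0.2, -0.9, -1.8]
opening: 0.0213
```

>>> jog_arm:
  commands:
    - {"offset": [-0.3,0.4,-0.04],"yaw": 0,"gripper": 15}
    - {"offset": [-0.5,0.79,-0.04],"yaw": 0,"gripper": 15}
    - {"offset": [-0.5,0.79,-0.04],"yaw": 0,"gripper": 15}
    - {"offset": [-0.5,0.79,-0.04],"yaw": 0,"gripper": 15}
    - {"offset": [-0.5,0.79,-0.04],"yaw": 0,"gripper": 15}

```text
time: 10.47
position: [0.4792, -0.0277, 0.4165]
tcp_rot: [-0.121, 0.993, -0.012, -0.01]
contact_force: [0.0, -0.8, -1.8]
opening: 0.0208
```

```bash
python3 -c "
from h import *
off([.57,.08,.42],103.5); grab('wrist','w12')"
```

```text
t 10.47 pos [ 0.4792 -0.0277  0.4165] toolz [-0.0178 -0.0261 -0.9995] tooly deg 103.89 F [ 0.  -0.8 -1.8] open 0.0208
offset [-1.139  0.827 -0.08 ] yaw 0.004
```

View pics/w12.png

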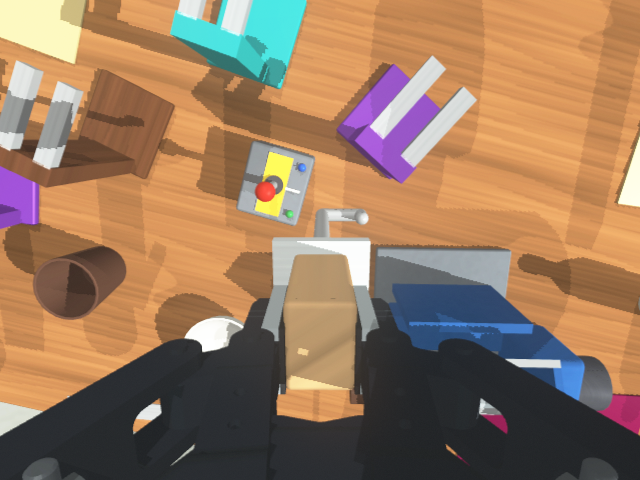

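```bash
python3 -c "
from fit import *
F=load('w12')
def plane(u,v,z):
    a=px(F,u,v,d=1.); c=-F['R'].T@F['t']; t=(z-c[2])/(a[2]-c[2]); return c+t*(a-c)
a=plane(378,247.5,.008);b=plane(509,249.5,.008); print(a,b,np.arctan2(-(b-a)[0],(b-a)[1]))
crop('w12',370,230,240,180,3.3,'c12')
"
```

```text
[0.5455 0.0645 0.008 ] [0.5031 0.2442 0.008 ] 0.23184877725791858
```

View pics/c12.png

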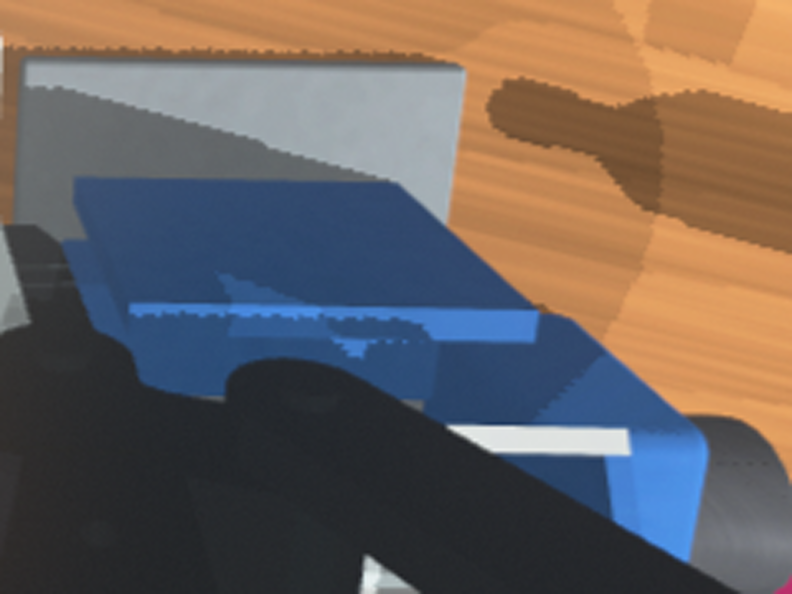

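```bash
cat > rod.py <<'E'
from h import *
MP=(.6212,.178,.232)
def M(m,p=MP):
    m=np.asarray(m,float)/1000; c,s=np.cos(p[2]),np.sin(p[2]); return np.array([p[0]+c*m[0]-s*m[1],p[1]+s*m[0]+c*m[1],m[2]])
def Mi(X,p=MP):
    c,s=np.cos(p[2]),np.sin(p[2]); d=np.asarray(X)[:2]-np.array(p[:2]); return np.array([c*d[0]+s*d[1],-s*d[0]+c*d[1],X[2]])*1000
U=np.array([-.5,0,.866]);N=np.array([.866,0,.5]);FL=np.array([50,0,60.])
DX=-2.;L=185.
def tz_m():
    R=Ro.from_quat(arm.state()['tcp_rot']).as_matrix(); t=R[:,2]; c,s=np.cos(MP[2]),np.sin(MP[2]); return np.array([c*t[0]+s*t[1],-s*t[0]+c*t[1],t[2]])
def tcp_for(tip,phi):
    "tip: arm centre line at shaft axis, mixer mm; phi deg from vertical, lower end to +x"
    t=tz_m(); a=np.radians(phi); d=np.array([np.sin(a),t[1],-np.cos(a)]); d/=np.linalg.norm(d)
    ex=np.array([np.cos(a),0,np.sin(a)])
    g=np.asarray(tip)-L*d-DX*ex
    return M(g+19*t)
def tip_of(phi):
    s=arm.state(); t=tz_m(); a=np.radians(phi); d=np.array([np.sin(a),t[1],-np.cos(a)]); d/=np.linalg.norm(d)
    g=Mi(s['position'])-19*t; tip=g+L*d+DX*np.array([np.cos(a),0,np.sin(a)]); r=tip-FL
    print('tip mixer',tip.round(1),'u',(r@U).round(1),'n',(r@N).round(1)); return tip
def at(u,n,y): return FL+u*U+n*N+np.array([0,y,0])
E
python3 - <<'E'
from rod import *
F=load('w12'); p0=tip_of(-1.3); print(tz_m())
for q in((322,216),(362,218),(322,232)): print(q,px(F,*q,r=0),Mi(px(F,*q,r=0)))
print(proj(F,M(p0)),proj(F,M(p0+[0,30,17])), proj(F,M(p0+[0,30,0])))
t=tcp_for([0,-50,215],-1.3); print(t); off(t,103.3)
crop('w12',300,190,90,70,8,'c13')
E
```

```text
tip mixer [-191.7 -172.5  251.1] u 286.3 n -113.8
[-0.0224 -0.0211 -0.9995]
(322, 216) [ 0.4698 -0.0321  0.2799] [-195.6966 -169.6584  279.8717]
(362, 218) [ 0.4663 -0.0027  0.2675] [-192.2625 -140.2081  267.5042]
(322, 232) [ 0.4701 -0.0313  0.328 ] [-195.1821 -168.934   327.9944]
[318.8328 214.0782] [358.9049 218.8189] [357.2868 214.6061]
[0.6375 0.1341 0.3809]
t 10.52 pos [ 0.4791 -0.0292  0.4169] toolz [-0.017  -0.0257 -0.9995] tooly deg 103.74 F [-0.1  0.6 -1.5] open 0.0211
offset [-1.934  1.218  0.292] yaw 0.005
```

View pics/c13.png

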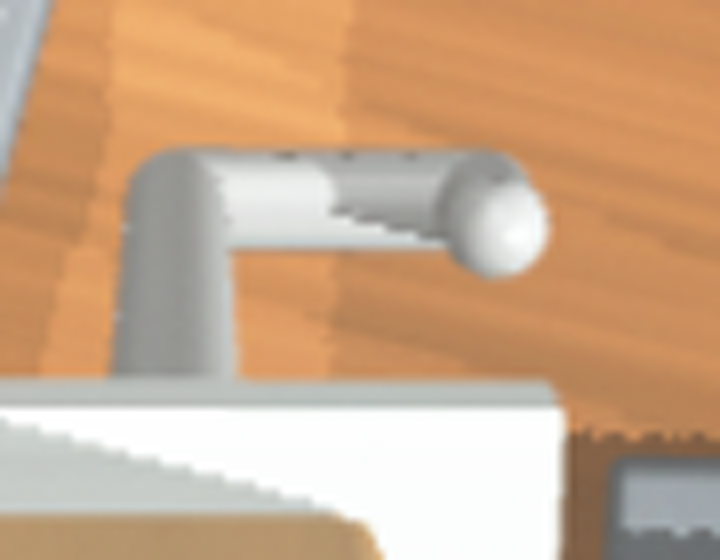

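```bash
sed -i 's/tip=g+L\*d+DX\*np.array(\[np.cos(a),0,np.sin(a)\])/tip=g+L*d+np.array([DX*np.cos(a),2.5,DX*np.sin(a)])/; s/g=np.asarray(tip)-L\*d-DX\*ex/g=np.asarray(tip)-L*d-DX*ex-np.array([0,2.5,0])/' rod.py; python3 - <<'E'
from rod import *
tip_of(-1.3)
off(tcp_for([-4,-48,235],-1.3),103.3)
E
```

```text
tip mixer [-191.7 -170.   251.1] u 286.3 n -113.8
t 10.52 pos [ 0.4791 -0.0292  0.4169] toolz [-0.017  -0.0257 -0.9995] tooly deg 103.74 F [-0.1  0.6 -1.5] open 0.0211
offset [-1.889  1.209  0.093] yaw 0.005
```

>>> jog_arm:
  commands:
    - {"offset": [-0.4,0.25,0],"yaw": 0,"gripper": 15}
    - {"offset": [-0.8,0.5,0],"yaw": 0,"gripper": 15}
    - {"offset": [-0.95,0.62,0],"yaw": 0,"gripper": 15}
    - {"offset": [-0.95,0.62,0],"yaw": 0,"gripper": 15}
    - {"offset": [-0.95,0.62,0],"yaw": 0,"gripper": 15}

```text
time: 10.93
position: [0.5569, 0.0529, 0.4121]
tcp_rot: [-0.119, 0.993, -0.013, -0.011]
contact_force: [0.5, -0.5, -2.5]
opening: 0.0209
```

>>> jog_arm:
  commands:
    - {"offset": [-0.4,0.25,0],"yaw": 0,"gripper": 15}
    - {"offset": [-0.8,0.5,0],"yaw": 0,"gripper": 15}
    - {"offset": [-0.93,0.59,0],"yaw": 0,"gripper": 15}
    - {"offset": [-0.93,0.59,0],"yaw": 0,"gripper": 15}
    - {"offset": [-0.93,0.59,0],"yaw": 0,"gripper": 15}
    - {"offset": [-0.93,0.59,0],"yaw": 0,"gripper": 15}
  force: 60

```text
time: 11.43
position: [0.6331, 0.128, 0.4087]
tcp_rot: [-0.117, 0.993, -0.014, -0.012]
contact_force: [-0.3, -0.9, -1.4]
opening: 0.0211
```

```bash
python3 - <<'E'
from rod import *
print(tz_m()); tip_of(-1.5)
off(tcp_for([-4,-48,200],-1.5),103.3)
grab('wrist','w14');grab('scene','s14');crop('s14',300,200,180,150,4.4,'c14')
E
```

```text
[-0.0265 -0.0257 -0.9993]
tip mixer [ -6.3 -53.1 242.8] u 186.5 n 42.7
t 11.43 pos [0.6331 0.128  0.4087] toolz [-0.0199 -0.0311 -0.9993] tooly deg 103.43 F [-0.3 -0.9 -1.4] open 0.0211
offset [-0.034  0.062  0.426] yaw 0.001
```

View pics/w14.png

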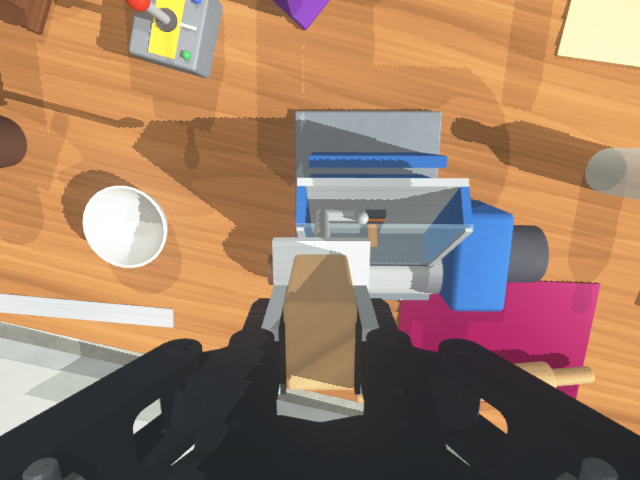

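View pics/c14.png

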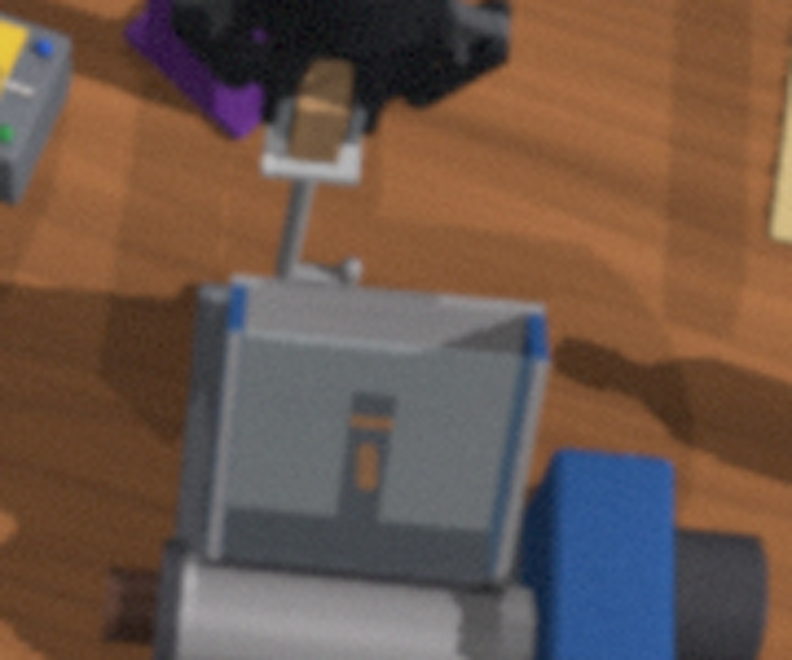

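```bash
python3 - <<'E'
from h import *
crop('w14',285,95,210,165,3.8,'c15')
E
```

```text
(no output)
```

View pics/c15.png

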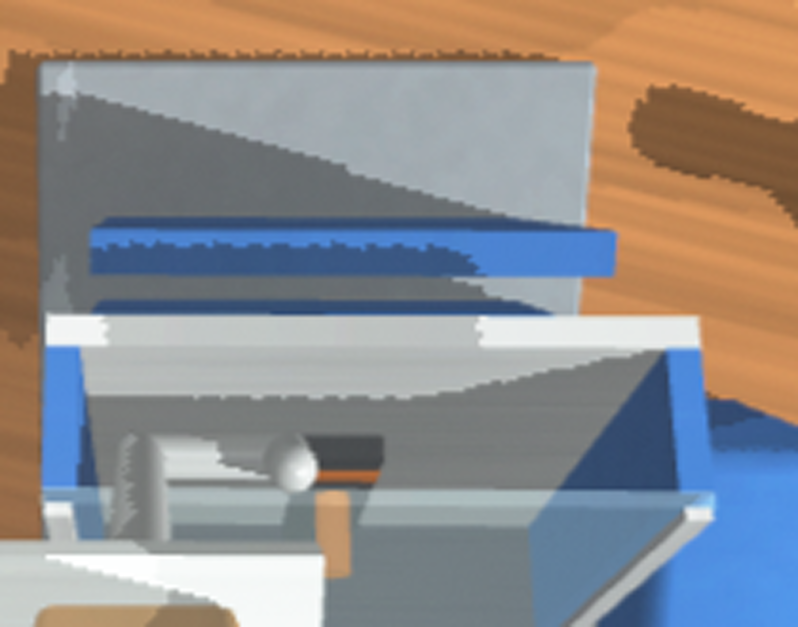

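```bash
python3 - <<'E'
from fit import *
F=load('w14'); w=lambda x,y:np.array([285+x/3.8,95+y/3.8])
b=[-22.5,0,185.6]; g=[8.7,0,203.6]
obs=[(F,[b[0],-70,b[2]],w(80,347)),(F,[b[0],70,b[2]],w(667,348)),(F,[g[0],-70,g[2]],w(75,488)),(F,[g[0],70,g[2]],w(678,491))]
p=fit(obs,[.62,.178,.23])
import rod
for pp in(p,rod.MP):
  print((proj(F,np.array([rod.M(x,pp) for x in([-22.5,-70,185.6],[-22.5,70,185.6],[8.7,-70,203.6],[8.7,70,203.6],[50-.5*78+.866*31,0,60+.866*78+.5*31])]))-[285,95])*3.8)
# rod tip in this view
tip=rod.tip_of(-1.5); print((proj(F,np.array([rod.M(tip),rod.M(tip+[0,30,17+0])]))-[285,95])*3.8)
E
```

```text
[0.6217 0.1775 0.2338] res [[-0.4, -0.3], [-0.1, -0.1], [0.0, 0.1], [0.4, 0.2]]
[[ 78.6437 346.0444]
 [666.4621 347.8003]
 [ 75.1898 488.5329]
 [679.6946 491.7003]
 [343.3231 549.2113]]
[[ 81.0889 344.0931]
 [669.0433 346.9026]
 [ 77.4603 486.5756]
 [682.1047 490.8022]
 [345.1186 548.0168]]
tip mixer [ -6.4 -52.8 243.6] u 187.2 n 43.0
[[149.1765 454.3841]
 [302.5115 471.1557]]
```

```bash
sed -i 's/^MP=.*/MP=(.6217,.1775,.2338)/; s/2\.5,DX/1.2,DX/; s/np.array(\[0,2.5,0\])/np.array([0,1.2,0])/' rod.py; python3 - <<'E'
from rod import *
tip_of(-1.5)
off(tcp_for([-4,-48,200],-1.5),103.4)
off(tcp_for([-4,-48,172],-1.5),103.4)
E
```

```text
tip mixer [ -6.8 -53.5 243.6] u 187.4 n 42.6
t 11.53 pos [0.633  0.1281 0.4095] toolz [-0.0186 -0.0293 -0.9994] tooly deg 103.41 F [ 0.4 -0.1 -1.4] open 0.0213
offset [-0.039  0.065  0.434] yaw 0.0
t 11.53 pos [0.633  0.1281 0.4095] toolz [-0.0186 -0.0293 -0.9994] tooly deg 103.41 F [ 0.4 -0.1 -1.4] open 0.0213
offset [-0.046  0.072  0.714] yaw 0.0
```

>>> jog_arm:
  commands:
    - {"offset": [-0.04,0.06,0.1],"yaw": 0,"gripper": 15}
    - {"offset": [-0.04,0.065,0.25],"yaw": 0,"gripper": 15}
    - {"offset": [-0.04,0.065,0.43],"yaw": 0,"gripper": 15}
    - {"offset": [-0.045,0.07,0.55],"yaw": 0,"gripper": 15}
    - {"offset": [-0.045,0.07,0.63],"yaw": 0,"gripper": 15}
    - {"offset": [-0.045,0.07,0.71],"yaw": 0,"gripper": 15}
    - {"offset": [-0.045,0.07,0.71],"yaw": 0,"gripper": 15}
    - {"offset": [-0.045,0.07,0.71],"yaw": 0,"gripper": 15}
  force: 30

```text
time: 12.2
position: [0.6344, 0.1338, 0.3382]
tcp_rot: [-0.116, 0.993, -0.014, -0.011]
contact_force: [-0.8, -0.3, -1.3]
opening: 0.0214
```

```bash
python3 - <<'E'
from rod import *
tip_of(-1.5); print(arm.state()['moment'])
p0=[-4,-48,172]
off(tcp_for(p0,-1.5),103.4)
for f in(5,10,15,20,25,30,33): print(f);off(tcp_for(at(131,6,-48),f),103.4)
grab('wrist','w16'); crop('w16',265,95,210,165,3.8,'c16')
E
```

```text
tip mixer [ -4.2 -48.3 172.3] u 124.4 n 9.3
[ 0.0153 -0.0468  0.0004]
t 12.2 pos [0.6344 0.1338 0.3382] toolz [-0.0188 -0.0294 -0.9994] tooly deg 103.39 F [-0.8 -0.3 -1.3] open 0.0214
offset [-0.002  0.003  0.003] yaw -0.0
5
t 12.2 pos [0.6344 0.1338 0.3382] toolz [-0.0188 -0.0294 -0.9994] tooly deg 103.39 F [-0.8 -0.3 -1.3] open 0.0214
offset [ 0.272  0.002 -0.03 ] yaw -0.0
10
t 12.2 pos [0.6344 0.1338 0.3382] toolz [-0.0188 -0.0294 -0.9994] tooly deg 103.39 F [-0.8 -0.3 -1.3] open 0.0214
offset [ 0.432  0.003 -0.007] yaw -0.0
15
t 12.2 pos [0.6344 0.1338 0.3382] toolz [-0.0188 -0.0294 -0.9994] tooly deg 103.39 F [-0.8 -0.3 -1.3] open 0.0214
offset [0.589 0.004 0.03 ] yaw -0.0
20
t 12.2 pos [0.6344 0.1338 0.3382] toolz [-0.0188 -0.0294 -0.9994] tooly deg 103.39 F [-0.8 -0.3 -1.3] open 0.0214
offset [0.742 0.005 0.081] yaw -0.0
25
t 12.2 pos [0.6344 0.1338 0.3382] toolz [-0.0188 -0.0294 -0.9994] tooly deg 103.39 F [-0.8 -0.3 -1.3] open 0.0214
offset [0.89  0.006 0.145] yaw -0.0
30
t 12.2 pos [0.6344 0.1338 0.3382] toolz [-0.0188 -0.0294 -0.9994] tooly deg 103.39 F [-0.8 -0.3 -1.3] open 0.0214
offset [1.032 0.008 0.221] yaw -0.0
33
t 12.2 pos [0.6344 0.1338 0.3382] toolz [-0.0188 -0.0294 -0.9994] tooly deg 103.39 F [-0.8 -0.3 -1.3] open 0.0214
offset [1.114 0.009 0.273] yaw -0.0
```

View pics/c16.png

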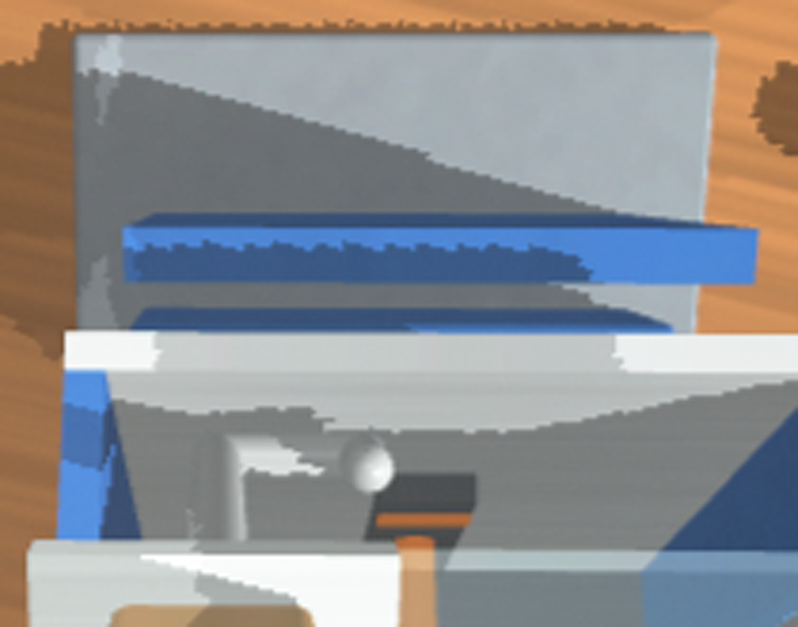

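>>> jog_arm:
  commands:
    - {"offset": [0.12,0,0.05],"yaw": 0,"gripper": 15}
    - {"offset": [0.25,0,0.06],"yaw": 0,"gripper": 15}
    - {"offset": [0.33,0,0.07],"yaw": 0,"gripper": 15}
    - {"offset": [0.41,0,0.085],"yaw": 0,"gripper": 15}
    - {"offset": [0.49,0,0.1],"yaw": 0,"gripper": 15}
    - {"offset": [0.57,0,0.12],"yaw": 0,"gripper": 15}
    - {"offset": [0.57,0,0.12],"yaw": 0,"gripper": 15}
  force: 30

```text
time: 12.83
position: [0.5788, 0.1201, 0.3293]
tcp_rot: [-0.116, 0.993, -0.013, -0.009]
contact_force: [2.7, 1.3, 3.2]
opening: 0.021
```

```bash
python3 - <<'E'
from rod import *
for f in(0,10,15):tip_of(f)
print(tz_m(),arm.state()['moment'])
for f in(15,20,25,30,33): print(f);off(tcp_for(at(122,3,-48),f),103.4)
grab('wrist','w17');grab('scene','s17');crop('s17',300,180,180,150,4.4,'c17')
E
```

```text
tip mixer [-56.7 -48.6 163.4] u 142.9 n -40.7
tip mixer [-24.5 -48.6 165.8] u 128.9 n -11.6
tip mixer [ -8.7 -48.6 169.2] u 123.9 n 3.7
[-0.0216 -0.0234 -0.9995] [ 0.5026 -1.2048 -0.0676]
15
t 12.83 pos [0.5788 0.1201 0.3293] toolz [-0.0156 -0.0278 -0.9995] tooly deg 103.38 F [2.7 1.3 3.2] open 0.021
offset [-0.004  0.007  0.02 ] yaw -0.0
20
t 12.83 pos [0.5788 0.1201 0.3293] toolz [-0.0156 -0.0278 -0.9995] tooly deg 103.38 F [2.7 1.3 3.2] open 0.021
offset [0.15  0.008 0.07 ] yaw -0.0
25
t 12.83 pos [0.5788 0.1201 0.3293] toolz [-0.0156 -0.0278 -0.9995] tooly deg 103.38 F [2.7 1.3 3.2] open 0.021
offset [0.298 0.009 0.133] yaw -0.0
30
t 12.83 pos [0.5788 0.1201 0.3293] toolz [-0.0156 -0.0278 -0.9995] tooly deg 103.38 F [2.7 1.3 3.2] open 0.021
offset [0.44  0.011 0.209] yaw -0.0
33
t 12.83 pos [0.5788 0.1201 0.3293] toolz [-0.0156 -0.0278 -0.9995] tooly deg 103.38 F [2.7 1.3 3.2] open 0.021
offset [0.522 0.012 0.261] yaw -0.0
```

View pics/w17.png

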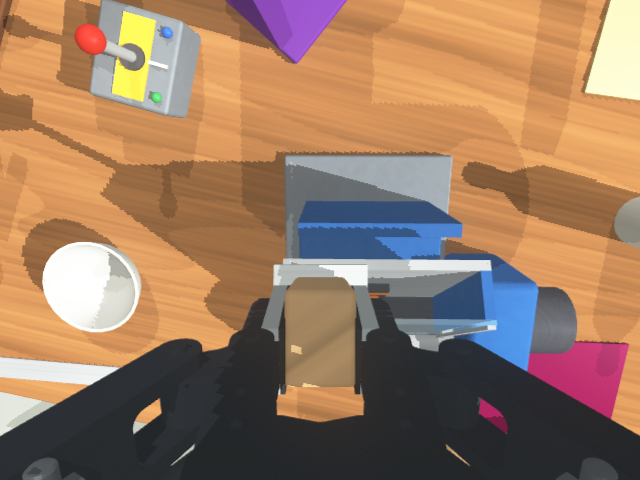

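View pics/c17.png

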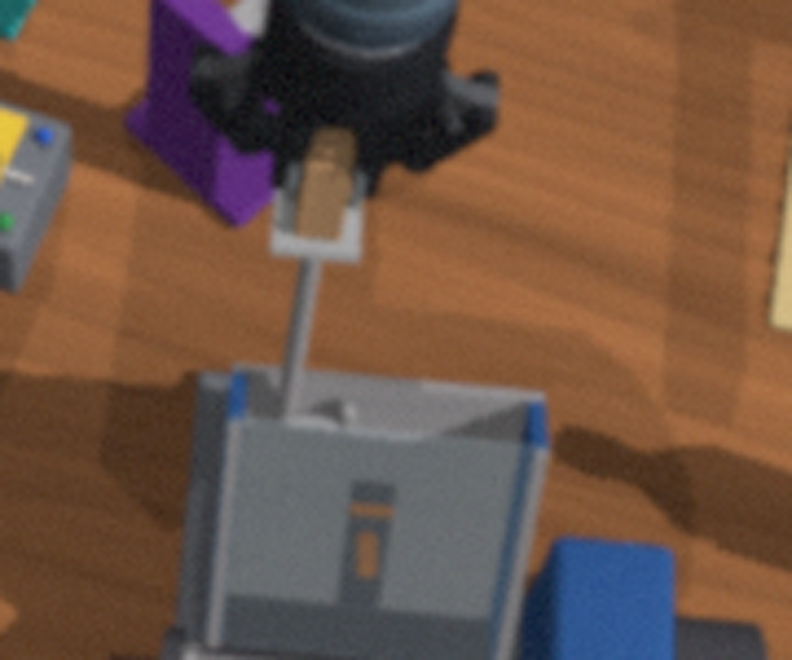

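>>> jog_arm:
  commands:
    - {"offset": [0.08,0,0.035],"yaw": 0,"gripper": 15}
    - {"offset": [0.15,0.01,0.07],"yaw": 0,"gripper": 15}
    - {"offset": [0.22,0.01,0.1],"yaw": 0,"gripper": 15}
    - {"offset": [0.3,0.01,0.135],"yaw": 0,"gripper": 15}
    - {"offset": [0.37,0.01,0.17],"yaw": 0,"gripper": 15}
    - {"offset": [0.44,0.01,0.21],"yaw": 0,"gripper": 15}
    - {"offset": [0.47,0.01,0.23],"yaw": 0,"gripper": 15}
    - {"offset": [0.47,0.01,0.23],"yaw": 0,"gripper": 15}
  force: 30

```text
time: 13.6
position: [0.5319, 0.1092, 0.3064]
tcp_rot: [-0.117, 0.993, -0.013, -0.01]
contact_force: [2.8, 0.8, 0.8]
opening: 0.0213
```

```bash
python3 - <<'E'
from rod import *
for f in(26,28,30,31):tip_of(f)
print(tz_m(),arm.state()['moment'])
off([0,0,0])
grab('wrist','w18');grab('scene','s18');crop('s18',300,180,180,150,4.4,'c18')
E
```

```text
tip mixer [-23.4 -48.5 158.2] u 121.8 n -14.5
tip mixer [-17.7 -48.5 161.1] u 121.4 n -8.0
tip mixer [-12.  -48.5 164.2] u 121.2 n -1.6
tip mixer [ -9.2 -48.5 165.8] u 121.2 n 1.6
[-0.0236 -0.0241 -0.9994] [ 0.1357 -0.9845 -0.114 ]
t 13.6 pos [0.5319 0.1092 0.3064] toolz [-0.0174 -0.0289 -0.9994] tooly deg 103.4 F [2.8 0.8 0.8] open 0.0213
offset [5.354 0.245 3.186] yaw 0
```

View pics/w18.png

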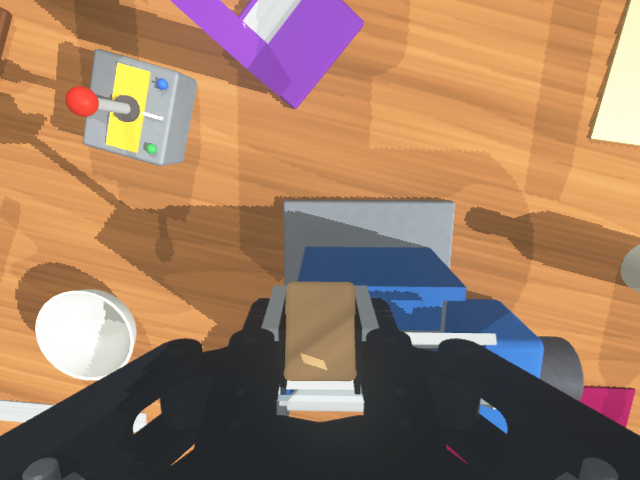

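View pics/c18.png

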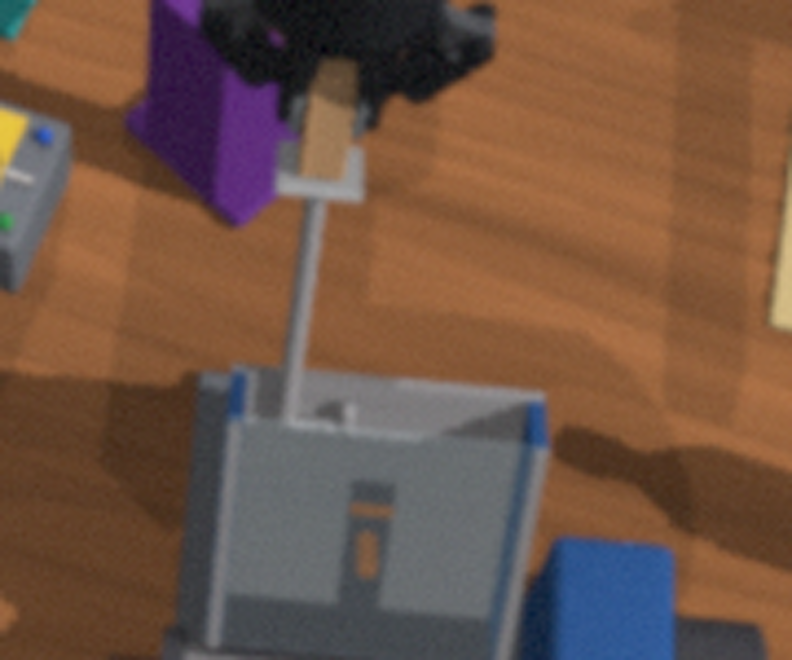

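```bash
python3 - <<'E'
from rod import *
F=load('s18')
t=tz_m(); s=arm.state(); g=Mi(s['position'])-19*t
for f in(24,27,30,33):
    a=np.radians(f); d=np.array([np.sin(a),t[1],-np.cos(a)]);ex=np.array([np.cos(a),0,np.sin(a)])
    o=g+DX*ex+[0,1.2,0]
    P=np.array([M(o+k*d) for k in(34,40,100,140,185)])
    fl=np.array([M(o+34*d+sx*20*ex+[0,sy*20,0]) for sx,sy in((-1,-1),(-1,1),(1,1),(1,-1))])
    print(f,((proj(F,P)-[300,180])*4.4).round(0).tolist(),'fl',((proj(F,fl)-[300,180])*4.4).round(0).tolist())
E
```

```text
24 [[323.0, 149.0], [321.0, 159.0], [306.0, 257.0], [297.0, 318.0], [286.0, 384.0]] fl [[282.0, 120.0], [366.0, 128.0], [364.0, 179.0], [279.0, 171.0]]
27 [[323.0, 152.0], [321.0, 162.0], [306.0, 263.0], [296.0, 327.0], [286.0, 397.0]] fl [[282.0, 125.0], [365.0, 132.0], [365.0, 180.0], [279.0, 172.0]]
30 [[322.0, 154.0], [321.0, 165.0], [305.0, 270.0], [296.0, 336.0], [285.0, 409.0]] fl [[281.0, 129.0], [365.0, 136.0], [365.0, 180.0], [279.0, 172.0]]
33 [[322.0, 156.0], [321.0, 167.0], [305.0, 276.0], [295.0, 345.0], [285.0, 420.0]] fl [[281.0, 132.0], [365.0, 140.0], [365.0, 180.0], [279.0, 172.0]]
```

```bash
cat > pin.py <<'E'
import sys
from rod import *
F=load(sys.argv[1])
o=np.array([float(sys.argv[2]),float(sys.argv[3])])
for tr in(0,5,10,30,45,50,55):
    print(tr,((proj(F,np.array([M(at(46+tr,6,0)),M(at(46+tr,31,0)),M(at(46+tr+32,7,-11)),M(at(46+tr+32,7,11))]))-o)*float(sys.argv[4])).round(0).tolist())
E
python3 pin.py s18 300 180 4.4
python3 - <<'E'
from rod import *
F=31.5
tip_of(F); off(tcp_for(at(121,17,-48),F)); off(tcp_for(at(70,17,-48),F))
E
```

```text
0 [[365.0, 541.0], [364.0, 573.0], [350.0, 493.0], [393.0, 497.0]]
5 [[366.0, 534.0], [366.0, 566.0], [351.0, 485.0], [394.0, 489.0]]
10 [[367.0, 527.0], [367.0, 558.0], [352.0, 477.0], [395.0, 481.0]]
30 [[371.0, 496.0], [371.0, 528.0], [356.0, 446.0], [400.0, 450.0]]
45 [[374.0, 474.0], [374.0, 505.0], [360.0, 423.0], [403.0, 427.0]]
50 [[375.0, 466.0], [376.0, 497.0], [361.0, 415.0], [405.0, 419.0]]
55 [[377.0, 458.0], [377.0, 489.0], [362.0, 407.0], [406.0, 411.0]]
tip mixer [ -7.5 -48.4 166.7] u 121.2 n 3.5
t 13.7 pos [0.5321 0.1093 0.3065] toolz [-0.0183 -0.0295 -0.9994] tooly deg 103.4 F [ 1.7 -0.6  0.8] open 0.0208
offset [-0.116  0.003 -0.069] yaw 0
t 13.7 pos [0.5321 0.1093 0.3065] toolz [-0.0183 -0.0295 -0.9994] tooly deg 103.4 F [ 1.7 -0.6  0.8] open 0.0208
offset [-0.382  0.013  0.367] yaw 0
```

>>> jog_arm:
  commands:
    - {"offset": [-0.06,0,-0.035],"yaw": 0,"gripper": 15}
    - {"offset": [-0.116,0,-0.07],"yaw": 0,"gripper": 15}
    - {"offset": [-0.17,0,0.02],"yaw": 0,"gripper": 15}
    - {"offset": [-0.22,0,0.1],"yaw": 0,"gripper": 15}
    - {"offset": [-0.27,0.01,0.19],"yaw": 0,"gripper": 15}
    - {"offset": [-0.33,0.01,0.28],"yaw": 0,"gripper": 15}
    - {"offset": [-0.38,0.01,0.37],"yaw": 0,"gripper": 15}
    - {"offset": [-0.38,0.01,0.37],"yaw": 0,"gripper": 15}
  force: 60

```text
time: 14.37
position: [0.5671, 0.1179, 0.265]
tcp_rot: [-0.117, 0.993, -0.015, -0.014]
contact_force: [-0.9, -0.2, -3.0]
opening: 0.0206
```

```bash
python3 - <<'E'
from rod import *
F=31.5
tip_of(F); off(tcp_for(at(16,17,-48),F)); print(arm.state()['moment'])
grab('wrist','w19');grab('scene','s19');crop('s19',300,180,180,150,4.4,'c19')
E
```

```text
tip mixer [ 28.6 -48.5 125.2] u 67.2 n 14.1
t 14.37 pos [0.5671 0.1179 0.265 ] toolz [-0.0235 -0.0321 -0.9992] tooly deg 103.42 F [-0.9 -0.2 -3. ] open 0.0206
offset [-0.294  0.015  0.42 ] yaw 0
[ 0.0498  0.0939 -0.0098]
```

View pics/w19.png

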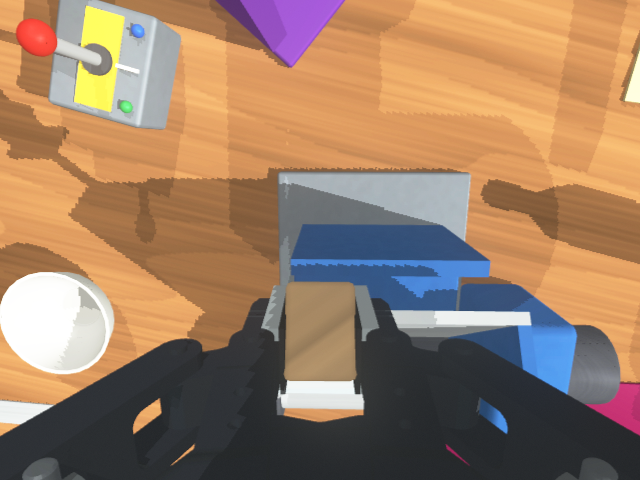

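View pics/c19.png

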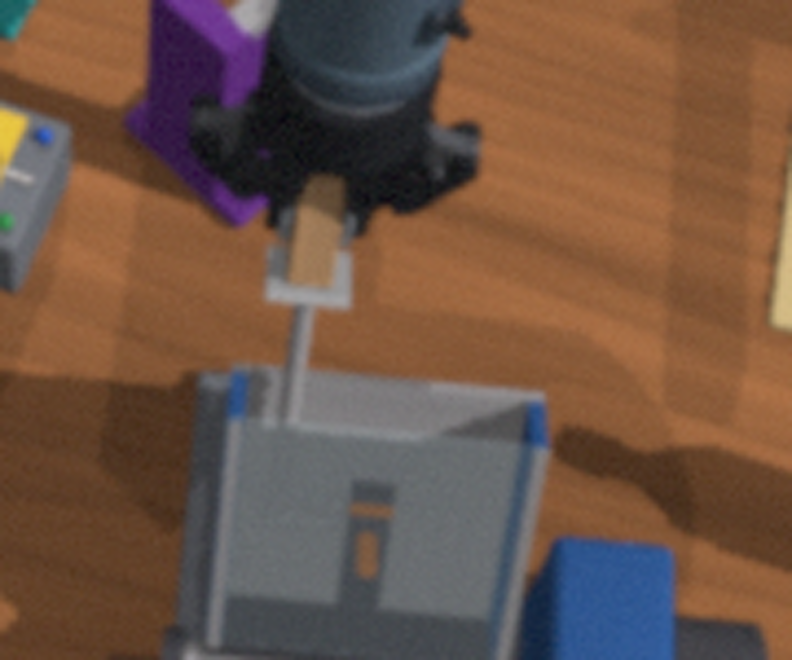

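```bash
python3 - <<'E'
from rod import *
F=load('s19'); tip=tip_of(31.5)
a=np.radians(31.5); d=np.array([np.sin(a),0,-np.cos(a)])
print(proj(F,np.array([M(tip-k*d) for k in (0,30,60,90,120)])), proj(F,M(tip+[0,30,0]-17*d)))
im=F['img'][255:330,340:440]; im=cv2.normalize(im,None,0,255,cv2.NORM_MINMAX); im=cv2.createCLAHE(4,(4,4)).apply(cv2.cvtColor(im,cv2.COLOR_BGR2GRAY))
cv2.imwrite('pics/c20.png',cv2.resize(im,None,fx=7,fy=7,interpolation=cv2.INTER_CUBIC))
E
```

```text
tip mixer [ 29.1 -48.6 127.7] u 69.1 n 15.7
[[362.3606 295.8853]
 [363.5846 285.1962]
 [364.8402 274.2311]
 [366.1286 262.9791]
 [367.4512 251.4289]] [376.4837 291.1436]
```

View pics/c20.png

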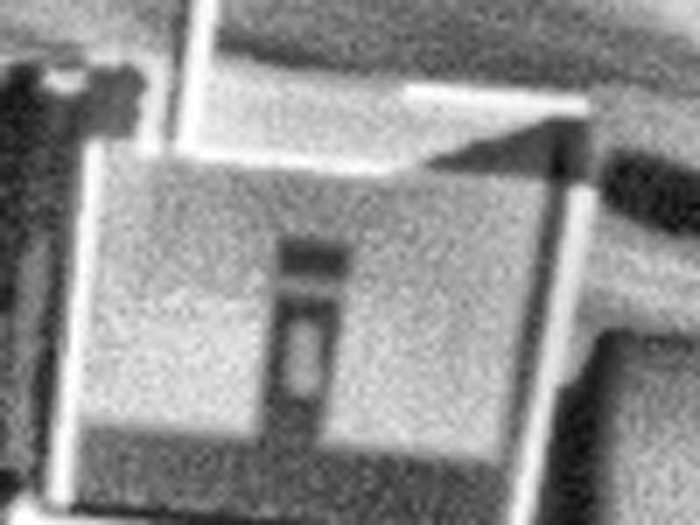

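```bash
python3 - <<'E'
from rod import *
F=load('s19')
for q in((367,255),(367,264),(366,270),(365,275),(364,280),(363,285),(362,292),(375,285),(395,285),(384,308),(372,308)):
    X=px(F,*q,r=0); m=Mi(X); print(q,m.round(0),'n',((m-FL)@N).round(1),'u',((m-FL)@U).round(1), F['img'][q[1],q[0]])
E
```

```text
(367, 255) [-26. -49. 228.] n 18.2 u 183.6 [103 101 105]
(367, 264) [-14. -47. 208.] n 18.7 u 160.4 [131 129 132]
(366, 270) [ -4. -47. 198.] n 21.8 u 146.5 [130 130 130]
(365, 275) [ 10. -49. 203.] n 37.0 u 144.2 [133 130 132]
(364, 280) [ 18. -50. 194.] n 38.9 u 132.1 [112 110 105]
(363, 285) [ 24. -51. 180.] n 37.4 u 117.1 [110 106 102]
(362, 292) [ 35. -51. 166.] n 40.0 u 99.5 [107 105  99]
(375, 285) [ 22. -25. 183.] n 37.4 u 120.2 [110 107 102]
(395, 285) [ 21.  17. 189.] n 39.3 u 126.8 [110 107 102]
(384, 308) [ 55.   1. 134.] n 41.5 u 61.7 [ 66  90 124]
(372, 308) [ 57. -25. 131.] n 41.0 u 57.9 [111 108 104]
```

```bash
python3 - <<'E'
from rod import *
F=31.5
tip_of(F); off(tcp_for(at(40,17.5,-48),F)); off(tcp_for(at(17,17.5,-48),F))
E
```

```text
tip mixer [ 29.1 -48.6 127.7] u 69.1 n 15.7
t 14.47 pos [0.5677 0.1177 0.2674] toolz [-0.0206 -0.0307 -0.9993] tooly deg 103.39 F [ 0.2 -0.8 -2.6] open 0.0208
offset [-0.167  0.012  0.238] yaw 0
t 14.47 pos [0.5677 0.1177 0.2674] toolz [-0.0206 -0.0307 -0.9993] tooly deg 103.39 F [ 0.2 -0.8 -2.6] open 0.0208
offset [-0.288  0.017  0.434] yaw 0
```

>>> jog_arm:
  commands:
    - {"offset": [-0.08,0,0.11],"yaw": 0,"gripper": 15}
    - {"offset": [-0.17,0.01,0.24],"yaw": 0,"gripper": 15}
    - {"offset": [-0.22,0.01,0.32],"yaw": 0,"gripper": 15}
    - {"offset": [-0.26,0.01,0.38],"yaw": 0,"gripper": 15}
    - {"offset": [-0.29,0.01,0.42],"yaw": 0,"gripper": 15}
    - {"offset": [-0.29,0.01,0.42],"yaw": 0,"gripper": 15}
    - {"offset": [-0.29,0.01,0.42],"yaw": 0,"gripper": 15}

```text
time: 15.05
position: [0.5948, 0.124, 0.2248]
tcp_rot: [-0.116, 0.993, -0.014, -0.012]
contact_force: [0.0, -0.7, -1.5]
opening: 0.0211
```

```bash
python3 - <<'E'
from rod import *
F=31.5
tip_of(F); off(tcp_for(at(17,17.5,-15),F)); print(arm.state()['moment'],tz_m())
grab('scene','s21'); f=load('s21'); X=cloud(f)
# shaft front surface between mouth and flange
for v in range(245,276,3):
  for u in range(360,374):
    m=Mi(X[v,u]); n=(m-FL)@N; uu=(m-FL)@U
    if 5<n<30 and uu>143 and abs(m[1]+48)<8: print(v,u,m.round(0),'n',n.round(1),'u',uu.round(1))
crop('s21',300,180,180,150,4.4,'c21')
E
```

```text
tip mixer [ 56.9 -48.8  85.1] u 18.3 n 18.5
t 15.05 pos [0.5948 0.124  0.2248] toolz [-0.0207 -0.0309 -0.9993] tooly deg 103.39 F [ 0.  -0.7 -1.5] open 0.0211
offset [0.002 0.339 0.008] yaw 0
[0.0133 0.1265 0.035 ] [-0.0273 -0.0252 -0.9993]
245 369 [-33. -48. 262.] n 28.9 u 216.9
245 370 [-33. -46. 264.] n 29.9 u 217.8
245 371 [-33. -44. 264.] n 30.0 u 218.1
245 372 [-34. -41. 262.] n 27.7 u 216.8
254 367 [-22. -50. 242.] n 28.5 u 193.4
254 369 [-22. -45. 243.] n 29.3 u 194.4
257 367 [-18. -49. 236.] n 29.5 u 186.4
257 370 [-18. -43. 237.] n 29.6 u 187.2
269 365 [ -6. -50. 200.] n 21.6 u 148.8
269 366 [ -6. -48. 199.] n 20.8 u 148.4
269 367 [ -6. -46. 201.] n 22.1 u 149.6
269 368 [ -7. -43. 197.] n 18.7 u 147.4
```

View pics/c21.png

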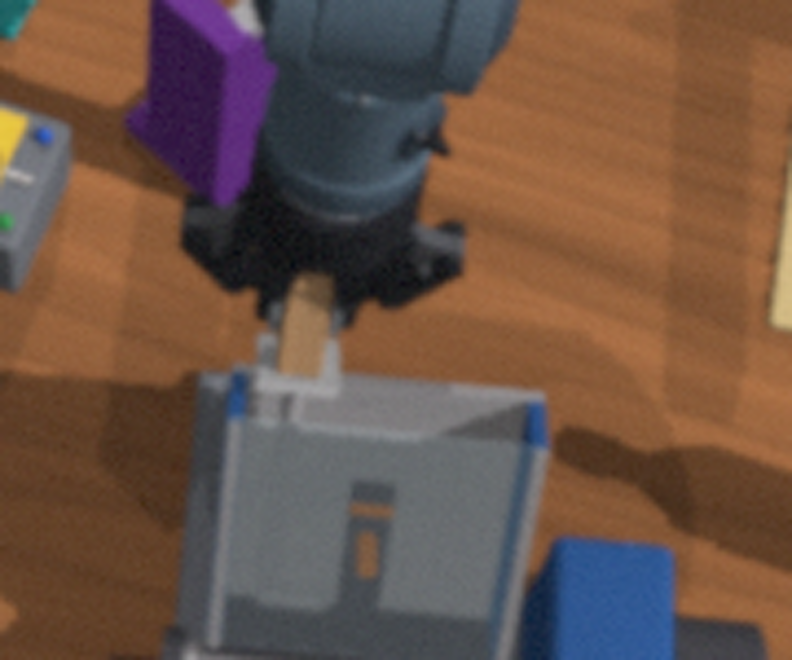

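>>> jog_arm:
  commands:
    - {"offset": [0,0.1,0],"yaw": 0,"gripper": 15}
    - {"offset": [0,0.2,0],"yaw": 0,"gripper": 15}
    - {"offset": [0,0.28,0.005],"yaw": 0,"gripper": 15}
    - {"offset": [0,0.335,0.01],"yaw": 0,"gripper": 15}
    - {"offset": [0,0.335,0.01],"yaw": 0,"gripper": 15}
    - {"offset": [0,0.335,0.01],"yaw": 0,"gripper": 15}
  force: 100

```text
time: 15.6
position: [0.5868, 0.1577, 0.2232]
tcp_rot: [-0.117, 0.993, -0.014, -0.012]
contact_force: [-0.0, -0.2, -2.6]
opening: 0.0208
```

```bash
python3 - <<'E'
from rod import *
F=31.5
tip_of(F); off(tcp_for(at(45,18,-15),F)); print(arm.state()['moment'],tz_m())
off(tcp_for(at(38,18,-15),F))
grab('scene','s22');grab('wrist','w22'); crop('s22',300,180,180,150,4.4,'c22')
E
```

```text
tip mixer [ 56.9 -14.2  83.5] u 16.9 n 17.7
t 15.6 pos [0.5868 0.1577 0.2232] toolz [-0.0203 -0.0307 -0.9993] tooly deg 103.5 F [-0.  -0.2 -2.6] open 0.0208
offset [ 0.145 -0.014 -0.241] yaw 0
[-0.0229  0.0446  0.0155] [-0.0269 -0.0251 -0.9993]
t 15.6 pos [0.5868 0.1577 0.2232] toolz [-0.0203 -0.0307 -0.9993] tooly deg 103.5 F [-0.  -0.2 -2.6] open 0.0208
offset [ 0.108 -0.013 -0.181] yaw 0
```

View pics/c22.png

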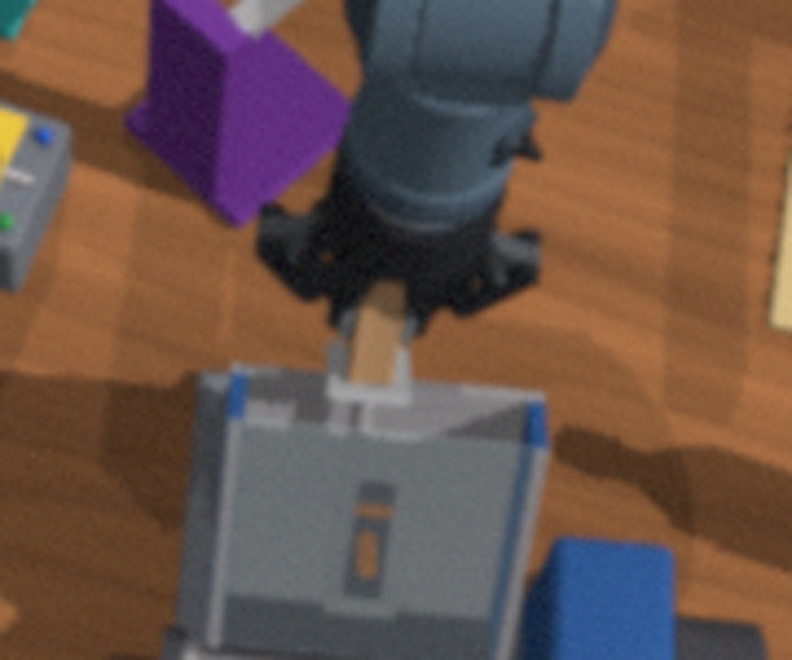

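>>> jog_arm:
  commands:
    - {"offset": [0.05,0,-0.08],"yaw": 0,"gripper": 15}
    - {"offset": [0.1,-0.01,-0.165],"yaw": 0,"gripper": 15}
    - {"offset": [0.145,-0.01,-0.24],"yaw": 0,"gripper": 15}
    - {"offset": [0.2,-0.01,-0.33],"yaw": 0,"gripper": 15}
    - {"offset": [0.25,-0.01,-0.415],"yaw": 0,"gripper": 15}
    - {"offset": [0.25,-0.01,-0.415],"yaw": 0,"gripper": 15}
  force: 100

```text
time: 16.2
position: [0.5636, 0.1493, 0.2674]
tcp_rot: [-0.116, 0.993, -0.014, -0.011]
contact_force: [1.5, -1.3, -5.3]
opening: 0.0205
```

```bash
cat > st.py <<'E'
from rod import *
F=31.5
tip_of(F); s=arm.state(); f=s['contact_force']; c,sn=np.cos(MP[2]),np.sin(MP[2])
fm=np.array([c*f[0]+sn*f[1],-sn*f[0]+c*f[1],f[2]+2.0]); print('f_mixer(less weight)',fm.round(2),'pull along u',(-fm@U).round(2),'n',(fm@N).round(2),'mom',s['moment'].round(2))
E
python3 st.py; python3 - <<'E'
from rod import *
off(tcp_for(at(80,18,-15),31.5))
grab('scene','s23'); crop('s23',300,180,180,150,4.4,'c23')
E
python3 pin.py s23 300 180 4.4
```

```text
tip mixer [ 32.4 -17.1 127.6] u 67.4 n 18.6
f_mixer(less weight) [ 1.12 -1.6  -3.28] pull along u 3.4 n -0.66 mom [-0.62 -0.02 -0.15]
t 16.2 pos [0.5636 0.1493 0.2674] toolz [-0.0193 -0.0314 -0.9993] tooly deg 103.29 F [ 1.5 -1.3 -5.3] open 0.0205
offset [ 0.071  0.018 -0.105] yaw 0
0 [[365.0, 541.0], [364.0, 573.0], [350.0, 493.0], [393.0, 497.0]]
5 [[366.0, 534.0], [366.0, 566.0], [351.0, 485.0], [394.0, 489.0]]
10 [[367.0, 527.0], [367.0, 558.0], [352.0, 477.0], [395.0, 481.0]]
30 [[371.0, 496.0], [371.0, 528.0], [356.0, 446.0], [400.0, 450.0]]
45 [[374.0, 474.0], [374.0, 505.0], [360.0, 423.0], [403.0, 427.0]]
50 [[375.0, 466.0], [376.0, 497.0], [361.0, 415.0], [405.0, 419.0]]
55 [[377.0, 458.0], [377.0, 489.0], [362.0, 407.0], [406.0, 411.0]]
```

View pics/c23.png

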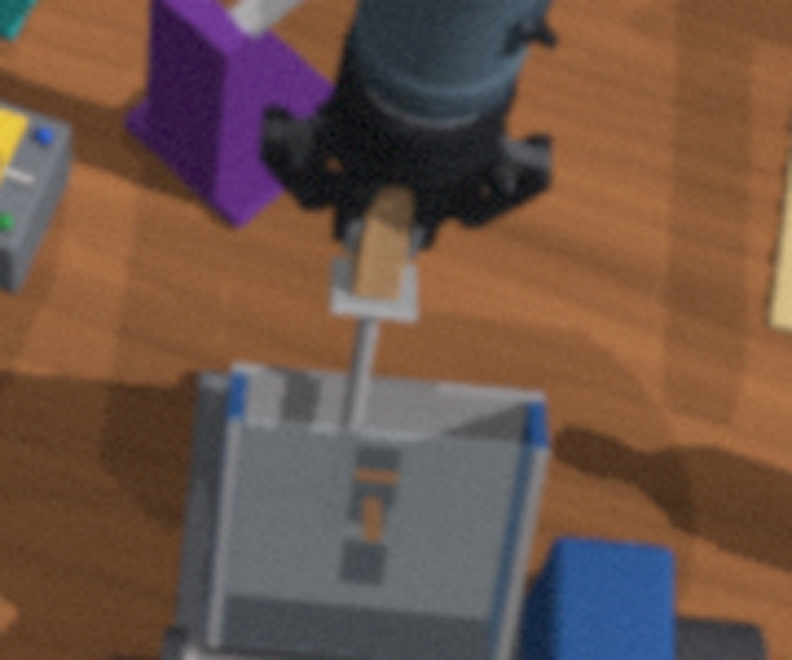

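>>> jog_arm:
  commands:
    - {"offset": [0.03,0,-0.05],"yaw": 0,"gripper": 15}
    - {"offset": [0.06,0,-0.1],"yaw": 0,"gripper": 15}
    - {"offset": [0.09,0,-0.145],"yaw": 0,"gripper": 15}
    - {"offset": [0.11,0,-0.18],"yaw": 0,"gripper": 15}
    - {"offset": [0.11,0,-0.18],"yaw": 0,"gripper": 15}

```text
time: 16.67
position: [0.5531, 0.1473, 0.2858]
tcp_rot: [-0.116, 0.993, -0.014, -0.012]
contact_force: [0.6, -1.0, -5.5]
opening: 0.0212
```

```bash
python3 st.py
```

```text
tip mixer [ 21.7 -16.6 146.1] u 88.7 n 18.5
f_mixer(less weight) [ 0.37 -1.13 -3.48] pull along u 3.2 n -1.43 mom [-0.28 -0.22 -0.13]
```

Still sliding. Creep on in ~4 mm steps.

>>> jog_arm:
  commands:
    - {"offset": [0.01,0,-0.017],"yaw": 0,"gripper": 15}
    - {"offset": [0.02,0,-0.034],"yaw": 0,"gripper": 15}
    - {"offset": [0.03,0,-0.05],"yaw": 0,"gripper": 15}
    - {"offset": [0.03,0,-0.05],"yaw": 0,"gripper": 15}

```text
time: 17.0
position: [0.5501, 0.1466, 0.2911]
tcp_rot: [-0.116, 0.993, -0.014, -0.012]
contact_force: [1.9, -1.5, -6.3]
opening: 0.0213
```

```bash
python3 st.py
```

```text
tip mixer [ 18.7 -16.5 151.3] u 94.8 n 18.5
f_mixer(less weight) [ 1.48 -1.85 -4.32] pull along u 4.48 n -0.88 mom [-0.33 -0.41 -0.08]
```

>>> jog_arm:
  commands:
    - {"offset": [0.01,0,-0.017],"yaw": 0,"gripper": 15}
    - {"offset": [0.016,0,-0.026],"yaw": 0,"gripper": 15}
    - {"offset": [0.016,0,-0.026],"yaw": 0,"gripper": 15}

```text
time: 17.25
position: [0.5488, 0.1465, 0.2929]
tcp_rot: [-0.116, 0.993, -0.015, -0.011]
contact_force: [5.7, -0.1, -11.3]
opening: 0.021
```

```bash
python3 st.py
```

```text
tip mixer [ 17.3 -16.5 153.2] u 97.0 n 18.3
f_mixer(less weight) [ 5.54 -1.41 -9.35] pull along u 10.86 n 0.13 mom [-0.09 -1.05 -0.13]
```

>>> jog_arm:
  commands:
    - {"offset": [0.012,0,-0.021],"yaw": 0,"gripper": 15}
    - {"offset": [0.015,0,-0.026],"yaw": 0,"gripper": 15}
    - {"offset": [0.015,0,-0.026],"yaw": 0,"gripper": 15}

```text
time: 17.5
position: [0.5479, 0.1464, 0.2939]
tcp_rot: [-0.116, 0.993, -0.015, -0.011]
contact_force: [7.4, 2.0, -14.4]
opening: 0.0209
```

```bash
python3 st.py
```

```text
tip mixer [ 16.4 -16.5 154.2] u 98.4 n 18.0
f_mixer(less weight) [  7.63   0.24 -12.37] pull along u 14.52 n 0.42 mom [-0.02 -1.47 -0.18]
```

>>> jog_arm:
  commands:
    - {"offset": [0.01,0,-0.017],"yaw": 0,"gripper": 15}
    - {"offset": [0.01,0,-0.017],"yaw": 0,"gripper": 15}
    - {"offset": [0.01,0,-0.017],"yaw": 0,"gripper": 15}

```text
time: 17.75
position: [0.5476, 0.1464, 0.2939]
tcp_rot: [-0.116, 0.993, -0.015, -0.01]
contact_force: [7.6, 0.8, -14.4]
opening: 0.0208
```

```bash
python3 st.py; python3 - <<'E'
from rod import *
grab('scene','s24'); crop('s24',300,180,180,150,4.4,'c24')
E
```

```text
tip mixer [ 16.1 -16.5 154.2] u 98.5 n 17.7
f_mixer(less weight) [  7.6   -0.95 -12.45] pull along u 14.58 n 0.36 mom [ 0.04 -1.56 -0.14]
```

View pics/c24.png

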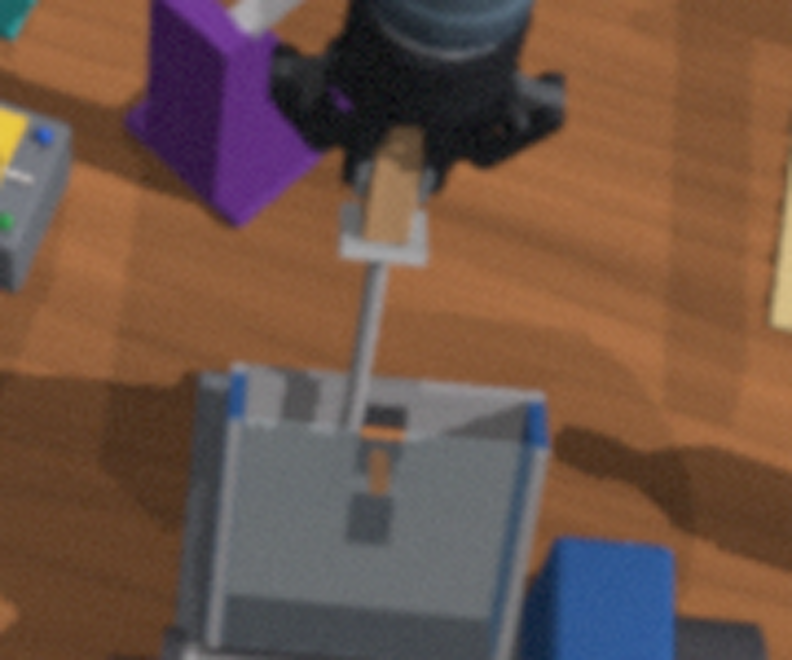

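>>> jog_arm:
  commands:
    - {"offset": [-0.04,0,0.065],"yaw": 0,"gripper": 15}
    - {"offset": [-0.08,0,0.13],"yaw": 0,"gripper": 15}
    - {"offset": [-0.13,0,0.21],"yaw": 0,"gripper": 15}
    - {"offset": [-0.13,0,0.21],"yaw": 0,"gripper": 15}
    - {"offset": [-0.13,0,0.21],"yaw": 0,"gripper": 15}

```text
time: 18.22
position: [0.5598, 0.1491, 0.2725]
tcp_rot: [-0.116, 0.993, -0.015, -0.011]
contact_force: [0.1, 1.0, -1.1]
opening: 0.0208
```

```bash
python3 st.py; python3 - <<'E'
from rod import *
off(tcp_for(at(73.5,18,-50),31.5))
grab('scene','s25'); crop('s25',300,180,180,150,4.4,'c25')
E
```

```text
tip mixer [ 28.6 -16.7 132.8] u 73.8 n 17.8
f_mixer(less weight) [0.37 0.92 0.93] pull along u -0.62 n 0.78 mom [0.   0.05 0.01]
t 18.22 pos [0.5598 0.1491 0.2725] toolz [-0.0174 -0.0327 -0.9993] tooly deg 103.33 F [ 0.1  1.  -1.1] open 0.0208
offset [-0.003 -0.333  0.011] yaw 0
```

View pics/c25.png

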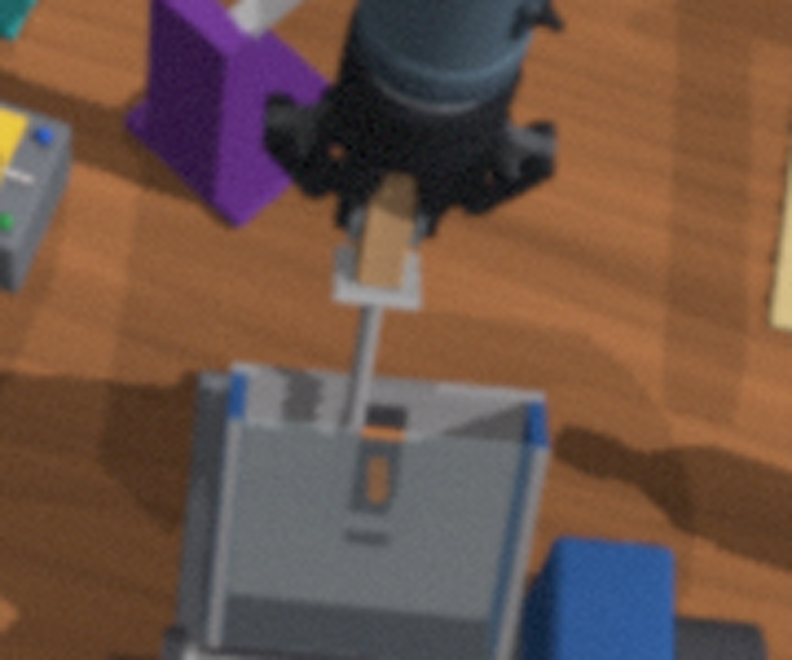

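>>> jog_arm:
  commands:
    - {"offset": [0,-0.08,0],"yaw": 0,"gripper": 15}
    - {"offset": [0,-0.17,0],"yaw": 0,"gripper": 15}
    - {"offset": [0,-0.25,0.005],"yaw": 0,"gripper": 15}
    - {"offset": [0,-0.33,0.01],"yaw": 0,"gripper": 15}
    - {"offset": [0,-0.33,0.01],"yaw": 0,"gripper": 15}
    - {"offset": [0,-0.33,0.01],"yaw": 0,"gripper": 15}

```text
time: 18.77
position: [0.5678, 0.1153, 0.273]
tcp_rot: [-0.114, 0.993, -0.015, -0.01]
contact_force: [0.1, -1.6, -1.4]
opening: 0.0207
```

```bash
python3 st.py; python3 - <<'E'
from rod import *
off(tcp_for(at(130,18,-49),31.5))
off(tcp_for(at(140,18,-49),31.5))
E
```

```text
tip mixer [ 28.5 -51.4 133.3] u 74.2 n 18.0
f_mixer(less weight) [-0.27 -1.59  0.61] pull along u -0.67 n 0.07 mom [0.04 0.11 0.04]
t 18.77 pos [0.5678 0.1153 0.273 ] toolz [-0.0164 -0.0323 -0.9993] tooly deg 103.16 F [ 0.1 -1.6 -1.4] open 0.0207
offset [ 0.291  0.01  -0.477] yaw 0
t 18.77 pos [0.5678 0.1153 0.273 ] toolz [-0.0164 -0.0323 -0.9993] tooly deg 103.16 F [ 0.1 -1.6 -1.4] open 0.0207
offset [ 0.343  0.007 -0.562] yaw 0
```

>>> jog_arm:
  commands:
    - {"offset": [0.08,0,-0.13],"yaw": 0,"gripper": 15}
    - {"offset": [0.19,0.01,-0.31],"yaw": 0,"gripper": 15}
    - {"offset": [0.3,0.01,-0.49],"yaw": 0,"gripper": 15}
    - {"offset": [0.42,0.01,-0.69],"yaw": 0,"gripper": 15}
    - {"offset": [0.57,0.01,-0.94],"yaw": 0,"gripper": 15}
    - {"offset": [0.57,0.01,-0.94],"yaw": 0,"gripper": 15}
    - {"offset": [0.57,0.01,-0.94],"yaw": 0,"gripper": 15}

```text
time: 19.35
position: [0.5143, 0.107, 0.3703]
tcp_rot: [-0.115, 0.993, -0.014, -0.008]
contact_force: [0.8, 0.4, -3.0]
opening: 0.0209
```

```bash
python3 st.py; python3 - <<'E'
from rod import *
grab('scene','s26'); grab('wrist','w26'); crop('s26',280,150,180,150,4.4,'c26')
off([.5,.05,.43],82)
E
python3 pin.py s26 280 150 4.4
```

```text
tip mixer [-25.6 -46.7 230.6] u 185.5 n 19.8
f_mixer(less weight) [ 0.85  0.26 -0.97] pull along u 1.26 n 0.25 mom [ 0.01  0.07 -0.02]
t 19.45 pos [0.5133 0.1068 0.3675] toolz [-0.0174 -0.0322 -0.9993] tooly deg 103.2 F [-0.3 -0.  -1.5] open 0.0211
offset [ 0.274 -0.54  -0.604] yaw 0.236
0 [[453.0, 673.0], [452.0, 705.0], [438.0, 625.0], [481.0, 629.0]]
5 [[454.0, 666.0], [454.0, 698.0], [439.0, 617.0], [482.0, 621.0]]
10 [[455.0, 659.0], [455.0, 690.0], [440.0, 609.0], [483.0, 613.0]]
30 [[459.0, 628.0], [459.0, 660.0], [444.0, 578.0], [488.0, 582.0]]
45 [[462.0, 606.0], [462.0, 637.0], [448.0, 555.0], [491.0, 559.0]]
50 [[463.0, 598.0], [464.0, 629.0], [449.0, 547.0], [493.0, 551.0]]
55 [[465.0, 590.0], [465.0, 621.0], [450.0, 539.0], [494.0, 543.0]]
```

View pics/c26.png

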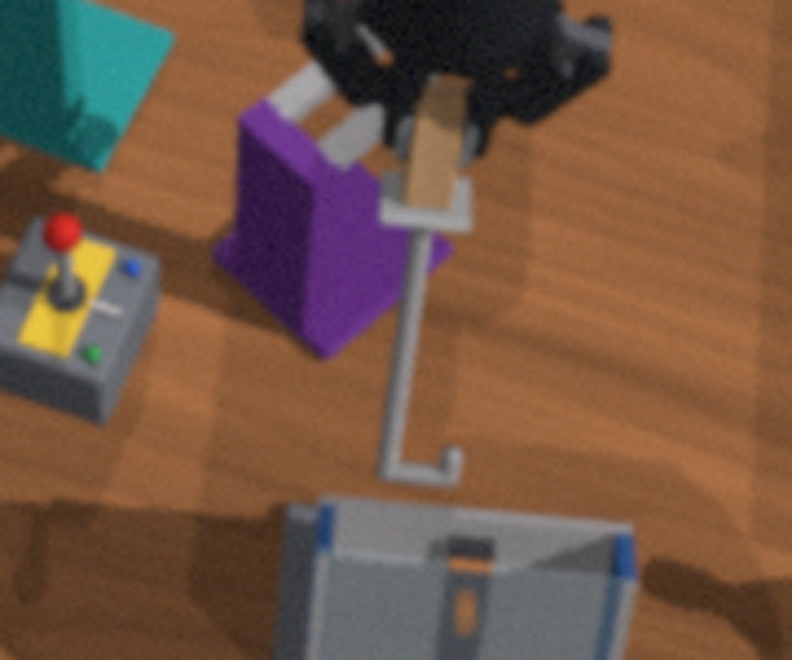

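View pics/w26.png

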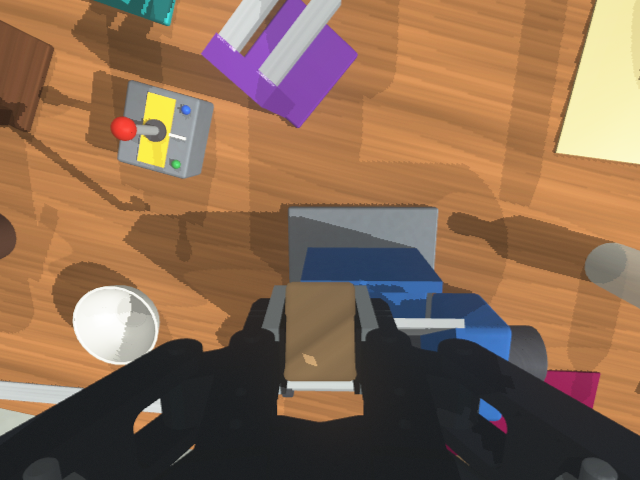

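```bash
python3 - <<'E'
from rod import *
F=load('w7'); X=cloud(F); im=F['img'].astype(int)
m=(im[...,0]>120)&(im[...,1]>120)&(im[...,2]<90)
q=X[m]; print(np.nanmin(q,0),np.nanmax(q,0),len(q))
F=load('top0'); X=cloud(F)
m=(X[...,2]>.165)&(X[...,2]<.19)&(X[...,1]>-.26)&(X[...,1]<-.02)&(X[...,0]<.5)
print(np.nanmin(X[m],0),np.nanmax(X[m],0))
F=load('scene0'); X=cloud(F)
m=(X[...,2]>.165)&(X[...,2]<.19)&(X[...,1]>-.26)&(X[...,1]<-.02)&(X[...,0]<.5)
q=X[m]; print(np.nanmin(q,0),np.nanmax(q,0))
off([.5,.05,.43],79)
E
```

```text
[ 0.2547 -0.2149  0.0078] [ 0.4615 -0.0594  0.1821] 7637
[ 0.0387 -0.1928  0.1659] [ 0.3667 -0.0206  0.1879]
[ 0.015  -0.1949  0.165 ] [ 0.375  -0.0204  0.1894]
t 19.45 pos [0.5133 0.1068 0.3675] toolz [-0.0174 -0.0322 -0.9993] tooly deg 103.2 F [-0.3 -0.  -1.5] open 0.0211
offset [ 0.274 -0.54  -0.604] yaw 0.269
```

```bash
python3 - <<'E'
from rod import *
off([.475,.02,.425],79)
E
```

```text
t 19.45 pos [0.5133 0.1068 0.3675] toolz [-0.0174 -0.0322 -0.9993] tooly deg 103.2 F [-0.3 -0.  -1.5] open 0.0211
offset [ 0.584 -0.773 -0.54 ] yaw 0.269
```

>>> jog_arm:
  commands:
    - {"offset": [0.1,-0.1,-0.3],"yaw": 0.05,"gripper": 15}
    - {"offset": [0.25,-0.35,-0.54],"yaw": 0.12,"gripper": 15}
    - {"offset": [0.45,-0.6,-0.54],"yaw": 0.19,"gripper": 15}
    - {"offset": [0.58,-0.77,-0.54],"yaw": 0.25,"gripper": 15}
    - {"offset": [0.58,-0.77,-0.54],"yaw": 0.269,"gripper": 15}
    - {"offset": [0.58,-0.77,-0.54],"yaw": 0.269,"gripper": 15}
    - {"offset": [0.58,-0.77,-0.54],"yaw": 0.269,"gripper": 15}

```text
time: 20.03
position: [0.4751, 0.0211, 0.4236]
tcp_rot: [0.095, 0.995, -0.017, -0.008]
contact_force: [0.2, 1.2, -1.6]
opening: 0.021
```

```bash
python3 - <<'E'
from rod import *
off([.43,-.08,.425],79)
E
```

```text
t 20.03 pos [0.4751 0.0211 0.4236] toolz [-0.0196 -0.0324 -0.9993] tooly deg 79.07 F [ 0.2  1.2 -1.6] open 0.021
offset [ 0.251 -1.078  0.027] yaw 0.001
```

>>> jog_arm:
  commands:
    - {"offset": [0.16,-0.45,0],"yaw": 0,"gripper": 15}
    - {"offset": [0.33,-0.96,0.02],"yaw": 0,"gripper": 15}
    - {"offset": [0.33,-0.96,0.02],"yaw": 0,"gripper": 15}
    - {"offset": [0.33,-0.96,0.02],"yaw": 0,"gripper": 15}
    - {"offset": [0.33,-0.96,0.02],"yaw": 0,"gripper": 15}

```text
time: 20.45
position: [0.4243, -0.067, 0.425]
tcp_rot: [0.096, 0.995, -0.016, -0.008]
contact_force: [0.4, 1.1, -2.0]
opening: 0.0204
```

>>> jog_arm:
  commands:
    - {"offset": [0.16,-0.45,0],"yaw": 0,"gripper": 15}
    - {"offset": [0.33,-0.96,0.02],"yaw": 0,"gripper": 15}
    - {"offset": [0.33,-0.96,0.02],"yaw": 0,"gripper": 15}
    - {"offset": [0.33,-0.96,0.02],"yaw": 0,"gripper": 15}
    - {"offset": [0.33,-0.96,0.02],"yaw": 0,"gripper": 15}

```text
time: 20.87
position: [0.3741, -0.1542, 0.4266]
tcp_rot: [0.095, 0.995, -0.016, -0.008]
contact_force: [0.3, 0.4, -1.7]
opening: 0.0208
```

>>> jog_arm:
  commands:
    - {"offset": [0.16,-0.45,0],"yaw": 0,"gripper": 15}
    - {"offset": [0.33,-0.96,0.02],"yaw": 0,"gripper": 15}
    - {"offset": [0.33,-0.96,0.02],"yaw": 0,"gripper": 15}
    - {"offset": [0.33,-0.96,0.02],"yaw": 0,"gripper": 15}
    - {"offset": [0.33,-0.96,0.02],"yaw": 0,"gripper": 15}
    - {"offset": [0.33,-0.96,0.02],"yaw": 0,"gripper": 15}

```text
time: 21.37
position: [0.3251, -0.2398, 0.4282]
tcp_rot: [0.093, 0.996, -0.016, -0.009]
contact_force: [-0.0, 0.2, -2.2]
opening: 0.0208
```

```bash
python3 - <<'E'
from rod import *
off([.3055,-.274,.34],79)
grab('wrist','w27'); grab('scene','s27'); grab('top','t27'); crop('s27',140,60,180,150,4.4,'c27')
E
```

```text
t 21.37 pos [ 0.3251 -0.2398  0.4282] toolz [-0.0199 -0.0307 -0.9993] tooly deg 79.35 F [-0.   0.2 -2.2] open 0.0208
offset [ 0.117 -0.342  0.896] yaw 0.004
```

View pics/w27.png

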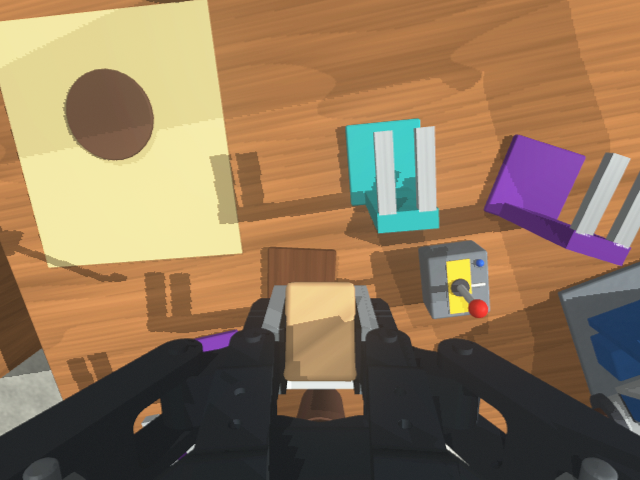

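View pics/c27.png

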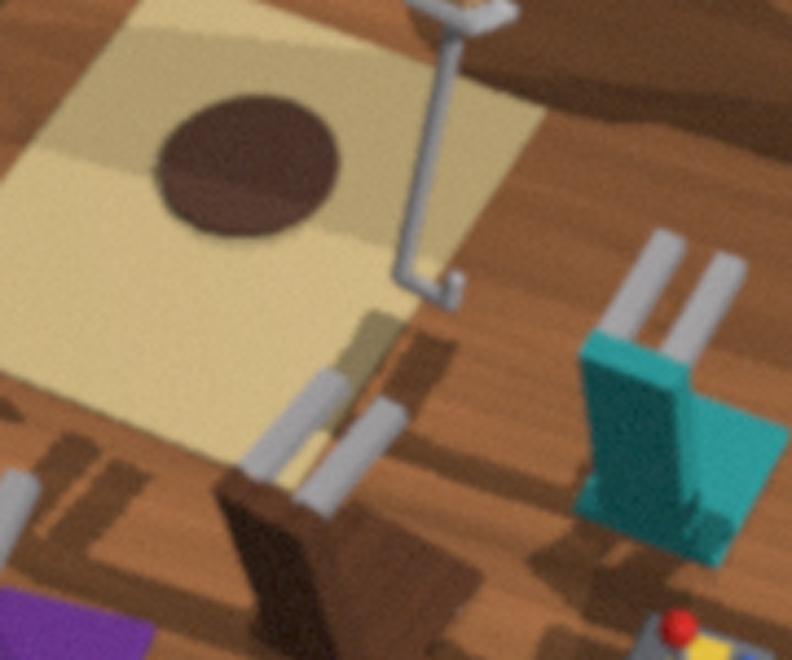

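```bash
python3 - <<'E'
from fit import *
F=load('s27'); w=lambda x,y:np.array([140+x/4.4,60+y/4.4])
obs=[(F,[-28,-28,180],w(324,368)),(F,[-28,-11,180],w(350,379)),(F,[-28,11,180],w(379,398)),(F,[-28,28,180],w(409,408)),(F,[50,-28,180],w(240,468)),(F,[50,-11,180],w(270,482)),(F,[50,11,180],w(296,503)),(F,[50,28,180],w(326,518))]
p=fit(obs,[.45,-.3,-.2])
F=load('w10'); 
E
```

```text
[ 0.4557 -0.3019 -0.1948] res [[-0.0, 0.0], [-0.2, 0.4], [0.6, -0.1], [-0.4, 0.6], [0.2, 0.3], [-0.8, 0.2], [0.8, -0.6], [-0.2, -1.0]]
```

>>> jog_arm:
  commands:
    - {"offset": [0.06,-0.17,0.2],"yaw": 0,"gripper": 15}
    - {"offset": [0.12,-0.34,0.5],"yaw": 0,"gripper": 15}
    - {"offset": [0.12,-0.34,0.9],"yaw": 0,"gripper": 15}
    - {"offset": [0.12,-0.34,0.9],"yaw": 0,"gripper": 15}
    - {"offset": [0.12,-0.34,0.9],"yaw": 0,"gripper": 15}
    - {"offset": [0.12,-0.34,0.9],"yaw": 0,"gripper": 15}

```text
time: 22.02
position: [0.3069, -0.2742, 0.3418]
tcp_rot: [0.092, 0.996, -0.017, -0.007]
contact_force: [0.1, -0.8, -1.0]
opening: 0.0207
```

```bash
python3 - <<'E'
from rod import *
off([.3055,-.273,.25],78.7); off([.3055,-.273,.222],78.7)
grab('scene','s28'); crop('s28',140,60,180,150,4.4,'c28'); grab('wrist','w28')
print(arm.state()['joint_positions'])
E
```

```text
t 22.02 pos [ 0.3069 -0.2742  0.3418] toolz [-0.017  -0.0333 -0.9993] tooly deg 79.45 F [ 0.1 -0.8 -1. ] open 0.0207
offset [0.006 0.042 0.917] yaw 0.008
t 22.02 pos [ 0.3069 -0.2742  0.3418] toolz [-0.017  -0.0333 -0.9993] tooly deg 79.45 F [ 0.1 -0.8 -1. ] open 0.0207
offset [0.003 0.052 1.197] yaw 0.008
[-0.4057 -0.3698  0.8061  2.0112  0.3054  1.401   1.6978]
```

View pics/c28.png

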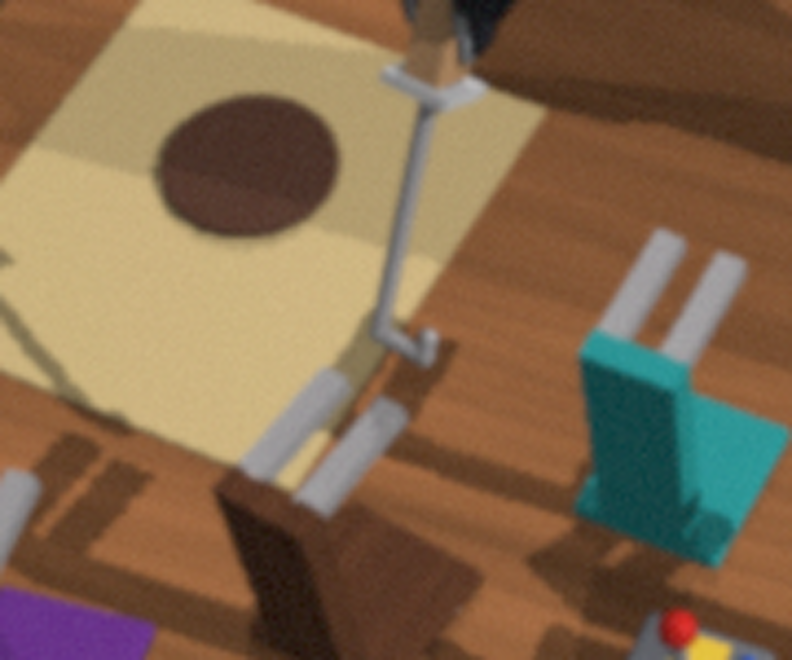

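>>> jog_arm:
  commands:
    - {"offset": [0,0.02,0.3],"yaw": 0,"gripper": 15}
    - {"offset": [0,0.04,0.6],"yaw": 0,"gripper": 15}
    - {"offset": [0,0.05,0.92],"yaw": 0,"gripper": 15}
    - {"offset": [0,0.05,0.92],"yaw": 0,"gripper": 15}
    - {"offset": [0,0.05,0.92],"yaw": 0,"gripper": 15}

```text
time: 22.53
position: [0.3085, -0.2736, 0.2527]
tcp_rot: [0.092, 0.996, -0.018, -0.005]
contact_force: [0.7, 0.0, -0.8]
opening: 0.0208
```

```bash
python3 - <<'E'
from rod import *
off([.3055,-.273,.222],78.7)
grab('scene','s29'); crop('s29',140,60,180,150,4.4,'c29')
print(arm.state()['joint_positions'])
E
```

```text
t 22.53 pos [ 0.3085 -0.2736  0.2527] toolz [-0.0135 -0.0355 -0.9993] tooly deg 79.43 F [ 0.7  0.  -0.8] open 0.0208
offset [0.028 0.011 0.307] yaw 0.008
[-0.4395 -0.2895  0.9152  2.1448  0.2875  1.184   1.7318]
```

View pics/c29.png

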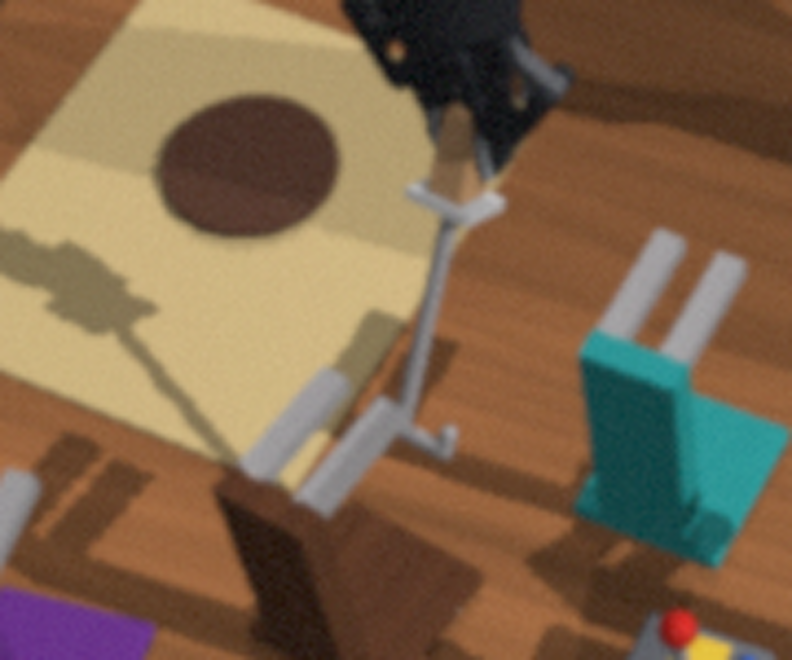

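>>> jog_arm:
  commands:
    - {"offset": [0.02,0.01,0.15],"yaw": 0,"gripper": 15}
    - {"offset": [0.02,0.01,0.3],"yaw": 0,"gripper": 15}
    - {"offset": [0.02,0.01,0.3],"yaw": 0,"gripper": 15}
    - {"offset": [0.02,0.01,0.3],"yaw": 0,"gripper": 15}
  force: 60

```text
time: 22.92
position: [0.3093, -0.275, 0.2263]
tcp_rot: [0.092, 0.996, -0.019, -0.002]
contact_force: [-0.1, -0.4, -2.3]
opening: 0.0209
```

```bash
python3 - <<'E'
from rod import *
off([.36,-.285,.222],78.7);off([.38,-.29,.222],78.7)
grab('scene','s30'); crop('s30',140,60,180,150,4.4,'c30');grab('top','t30');crop('t30',400,240,110,90,7,'d30')
E
```

```text
t 22.92 pos [ 0.3093 -0.275   0.2263] toolz [-0.0071 -0.0382 -0.9992] tooly deg 79.41 F [-0.1 -0.4 -2.3] open 0.0209
offset [-0.516 -0.004  0.043] yaw 0.008
t 22.92 pos [ 0.3093 -0.275   0.2263] toolz [-0.0071 -0.0382 -0.9992] tooly deg 79.41 F [-0.1 -0.4 -2.3] open 0.0209
offset [-0.722 -0.016  0.044] yaw 0.008
```

View pics/c30.png

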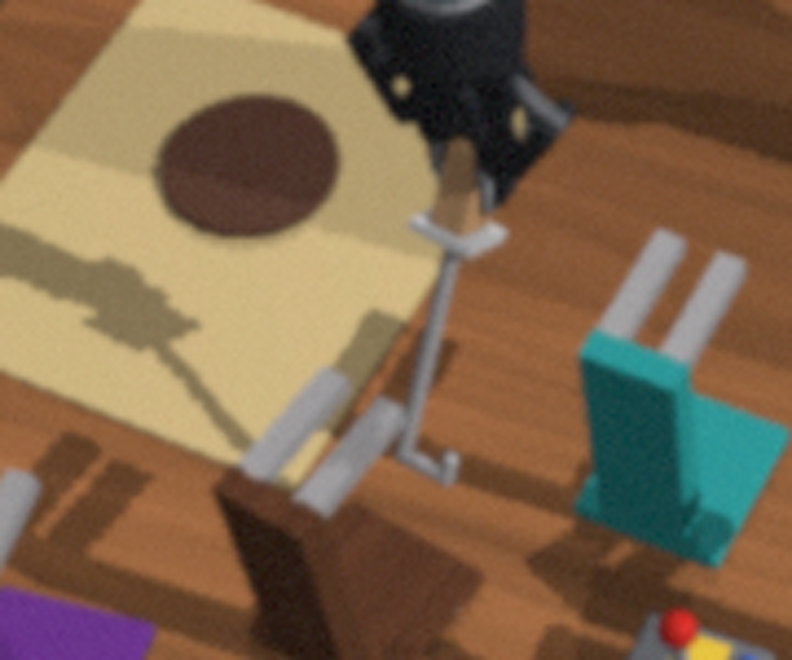

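View pics/d30.png

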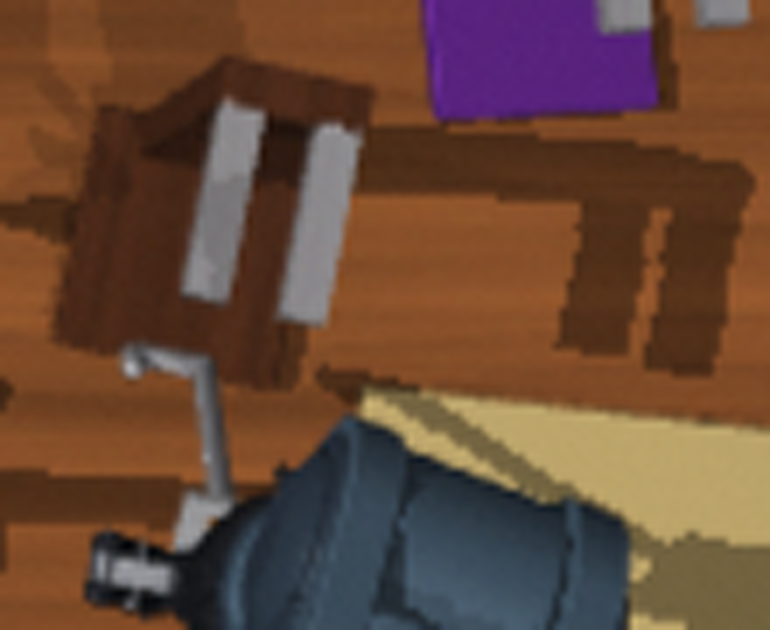

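```bash
python3 - <<'E'
from fit import *
F=load('t30'); w=lambda x,y:np.array([400+x/7,240+y/7])
obs=[(F,[-28,28,180],w(182,293)),(F,[-28,11,180],w(229,303)),(F,[-28,-11,180],w(280,317)),(F,[-28,-28,180],w(326,327)),(F,[50,28,180],w(222,100)),(F,[50,11,180],w(267,110)),(F,[50,-11,180],w(315,122)),(F,[50,-28,180],w(362,134))]
p=fit(obs,[.45,-.3,-.2])
print(px(F,*[int(x) for x in w(205,380)],r=0),px(F,*[int(x) for x in w(215,460)],r=0),px(F,*[int(x) for x in w(130,362)],r=0))
s=arm.state();R=Ro.from_quat(s['tcp_rot']).as_matrix()
g=s['position']-.019*R[:,2]; ph=np.radians(31.5)
d=np.cos(ph)*R[:,2]-np.sin(ph)*R[:,0]
for k in(0,60,100,185):
    P=g+d*k/1000; print(k,P,(proj(F,P)-[400,240])*7)
E
```

```text
[ 0.4505 -0.306  -0.2212] res [[0.4, -0.1], [-0.3, -0.2], [0.2, -0.3], [-0.3, -0.4], [0.0, 0.4], [-0.4, 0.3], [0.5, 0.4], [-0.2, 0.0]]
[ 0.3996 -0.2935  0.1113] [ 0.3659 -0.2843  0.1637] [ 0.4083 -0.263   0.1055]
0 [ 0.3096 -0.2743  0.2453] [234.5758 599.5939]
60 [ 0.3401 -0.282   0.1942] [223.0076 519.014 ]
100 [ 0.3604 -0.2872  0.1602] [215.8343 469.047 ]
185 [ 0.4037 -0.2981  0.0878] [201.8475 371.6196]
```

```bash
python3 - <<'E'
from rod import *
off(np.array([.3093,-.2745,.2255])+.09*np.array([.9774,-.2114,0]),77.8)
E
```

```text
t 23.02 pos [ 0.3095 -0.275   0.2263] toolz [-0.0062 -0.0382 -0.9992] tooly deg 79.41 F [-0.1 -1.4 -1.7] open 0.0211
offset [-0.897 -0.02   0.01 ] yaw 0.018
```

>>> jog_arm:
  commands:
    - {"offset": [-0.2,0,0.01],"yaw": 0.005,"gripper": 15}
    - {"offset": [-0.4,-0.01,0.01],"yaw": 0.01,"gripper": 15}
    - {"offset": [-0.6,-0.015,0.01],"yaw": 0.015,"gripper": 15}
    - {"offset": [-0.75,-0.02,0.01],"yaw": 0.018,"gripper": 15}
    - {"offset": [-0.9,-0.02,0.01],"yaw": 0.018,"gripper": 15}
    - {"offset": [-0.9,-0.02,0.01],"yaw": 0.018,"gripper": 15}
    - {"offset": [-0.9,-0.02,0.01],"yaw": 0.018,"gripper": 15}
  force: 40

```text
time: 23.6
position: [0.3986, -0.2938, 0.2261]
tcp_rot: [0.106, 0.994, -0.02, -0.001]
contact_force: [-0.2, 0.6, -1.8]
opening: 0.0213
```

```bash
python3 - <<'E'
from rod import *
p=np.array([.452,-.3055,.2265]);e=np.array([.9774,-.2114,0])
off(p,77.8); off(p+.03*e,77.8); off(p+.04*e,77.8)
grab('scene','s31'); crop('s31',140,60,180,150,4.4,'c31');grab('top','t31');crop('t31',400,240,110,90,7,'d31')
E
```

```text
t 23.6 pos [ 0.3986 -0.2938  0.2261] toolz [-0.0065 -0.0405 -0.9992] tooly deg 77.86 F [-0.2  0.6 -1.8] open 0.0213
offset [-0.547 -0.003 -0.003] yaw 0.001
t 23.6 pos [ 0.3986 -0.2938  0.2261] toolz [-0.0065 -0.0405 -0.9992] tooly deg 77.86 F [-0.2  0.6 -1.8] open 0.0213
offset [-0.847 -0.003 -0.002] yaw 0.001
t 23.6 pos [ 0.3986 -0.2938  0.2261] toolz [-0.0065 -0.0405 -0.9992] tooly deg 77.86 F [-0.2  0.6 -1.8] open 0.0213
offset [-0.947 -0.003 -0.002] yaw 0.001
```

View pics/c31.png

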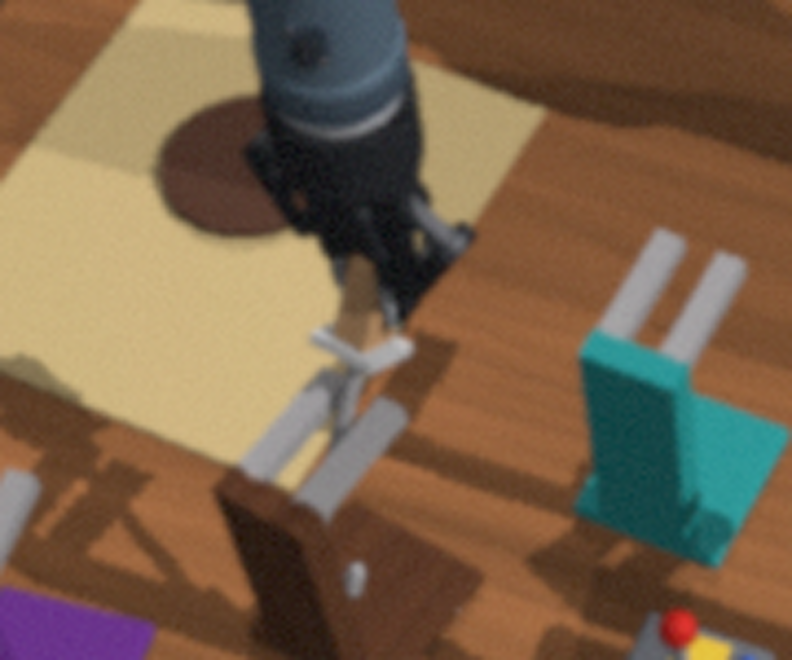

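View pics/d31.png

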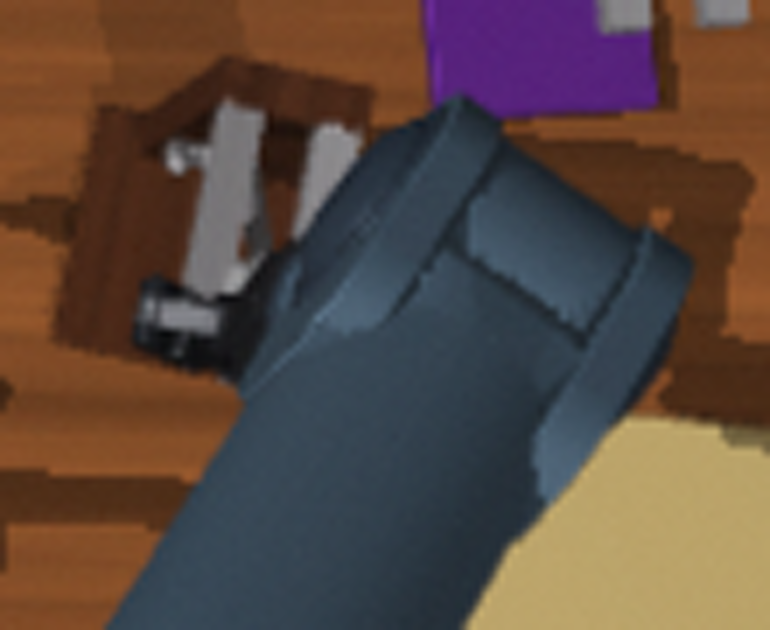

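>>> jog_arm:
  commands:
    - {"offset": [-0.12,-0.01,0],"yaw": 0,"gripper": 15}
    - {"offset": [-0.24,-0.01,0],"yaw": 0,"gripper": 15}
    - {"offset": [-0.36,-0.01,0],"yaw": 0,"gripper": 15}
    - {"offset": [-0.46,-0.01,0],"yaw": 0,"gripper": 15}
    - {"offset": [-0.54,-0.01,0],"yaw": 0,"gripper": 15}
    - {"offset": [-0.54,-0.01,0],"yaw": 0,"gripper": 15}
  force: 30

```text
time: 24.2
position: [0.4489, -0.3058, 0.2259]
tcp_rot: [0.106, 0.994, -0.019, -0.002]
contact_force: [-3.3, 0.6, -1.3]
opening: 0.0206
```

```bash
python3 - <<'E'
from rod import *
p=np.array([.452,-.3055,.2265]);e=np.array([.9774,-.2114,0])
off(p+.035*e,77.8); print(arm.state()['moment'])
grab('scene','s32'); crop('s32',140,60,180,150,4.4,'c32'); grab('wrist','w32')
E
```

```text
t 24.2 pos [ 0.4489 -0.3058  0.2259] toolz [-0.0078 -0.0366 -0.9993] tooly deg 77.79 F [-3.3  0.6 -1.3] open 0.0206
offset [-0.38   0.01  -0.006] yaw -0.0
[0.3855 1.4589 0.0099]
```

View pics/c32.png

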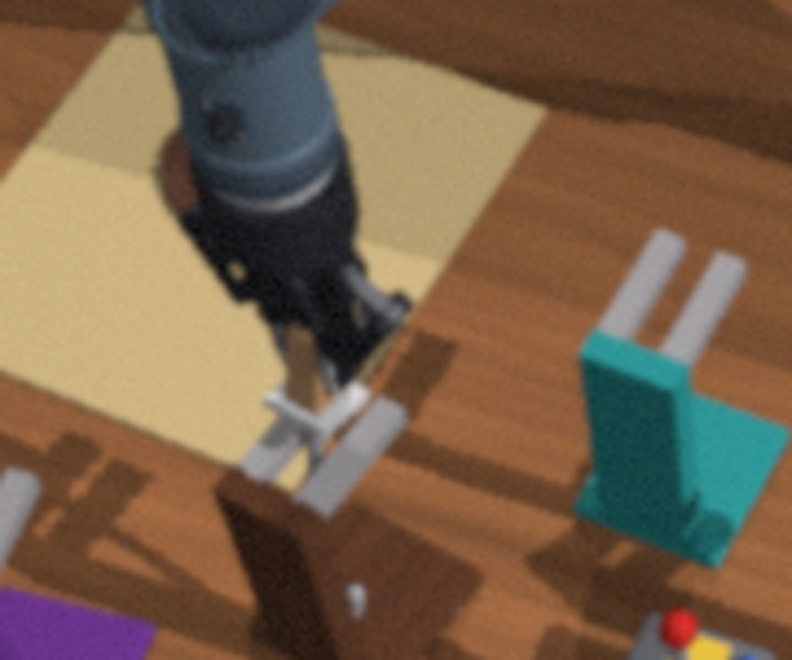

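View pics/w32.png

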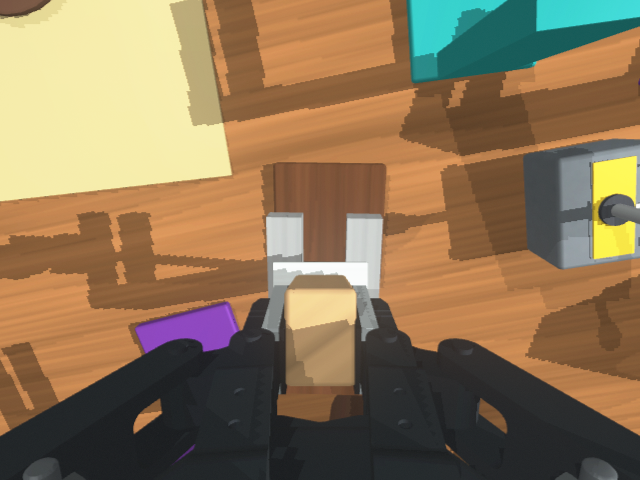

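>>> jog_arm:
  commands:
    - {"offset": [-0.1,0.01,0],"yaw": 0,"gripper": 15}
    - {"offset": [-0.2,0.01,0],"yaw": 0,"gripper": 15}
    - {"offset": [-0.3,0.01,0],"yaw": 0,"gripper": 15}
    - {"offset": [-0.4,0.01,0],"yaw": 0,"gripper": 15}
    - {"offset": [-0.43,0.01,0],"yaw": 0,"gripper": 15}
    - {"offset": [-0.43,0.01,0],"yaw": 0,"gripper": 15}
  force: 30

```text
time: 24.8
position: [0.4921, -0.3141, 0.2259]
tcp_rot: [0.106, 0.994, -0.019, -0.001]
contact_force: [-3.2, 0.9, 0.1]
opening: 0.0205
```

```bash
python3 - <<'E'
from rod import *
p=np.array([.452,-.3055,.2265]);e=np.array([.9774,-.2114,0])
off(p+.0*e,77.8); print(arm.state()['moment'])
grab('scene','s33'); crop('s33',140,60,180,150,4.4,'c33'); grab('wrist','w33')
E
```

```text
t 24.8 pos [ 0.4921 -0.3141  0.2259] toolz [-0.0056 -0.0373 -0.9993] tooly deg 77.78 F [-3.2  0.9  0.1] open 0.0205
offset [ 0.41  -0.001 -0.006] yaw -0.0
[ 0.414   1.0388 -0.0682]
```

View pics/c33.png

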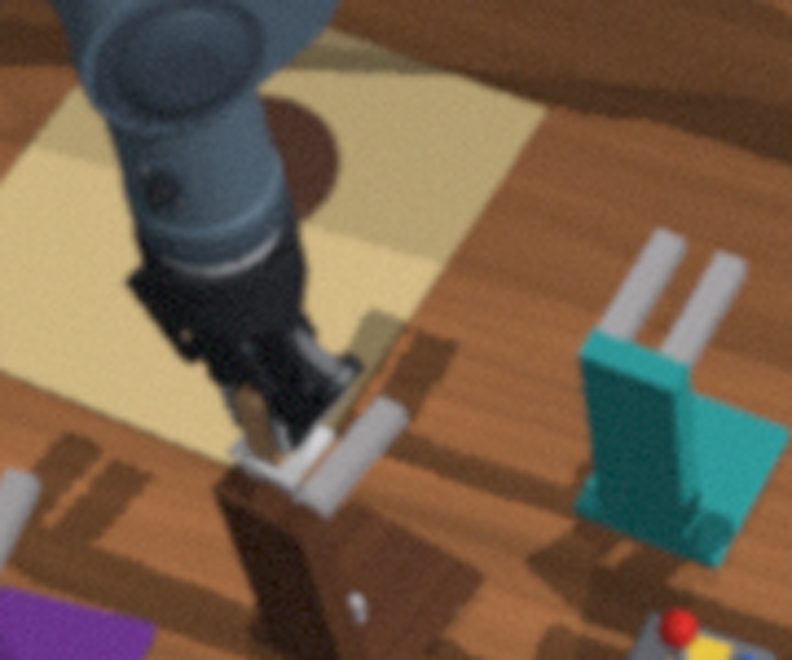

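View pics/w33.png

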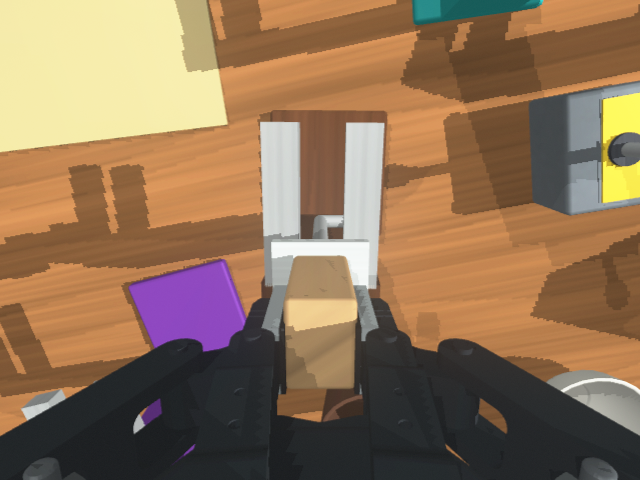

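>>> jog_arm:
  commands:
    - {"offset": [0.13,0,0],"yaw": 0,"gripper": 15}
    - {"offset": [0.26,0,0],"yaw": 0,"gripper": 15}
    - {"offset": [0.4,0,0],"yaw": 0,"gripper": 15}
    - {"offset": [0.4,0,0],"yaw": 0,"gripper": 15}
    - {"offset": [0.4,0,0.1],"yaw": 0,"gripper": 15}
    - {"offset": [0.4,0,0.17],"yaw": 0,"gripper": 15}
    - {"offset": [0.4,0,0.17],"yaw": 0,"gripper": 15}
    - {"offset": [0.4,0,0.17],"yaw": 0,"gripper": 15}
  force: 30

```text
time: 25.57
position: [0.4531, -0.3059, 0.208]
tcp_rot: [0.107, 0.994, -0.019, -0.001]
contact_force: [-0.1, -0.8, -2.1]
opening: 0.0205
```

```bash
python3 - <<'E'
from rod import *
off([.4525,-.3062,.201],77.8); print(arm.state()['moment'])
grab('scene','s34'); crop('s34',140,60,180,150,4.4,'c34'); grab('wrist','w34')
E
```

```text
t 25.57 pos [ 0.4531 -0.3059  0.208 ] toolz [-0.0055 -0.0373 -0.9993] tooly deg 77.77 F [-0.1 -0.8 -2.1] open 0.0205
offset [ 0.005 -0.001  0.07 ] yaw -0.0
[-0.0219 -0.0004  0.0595]
```

View pics/c34.png

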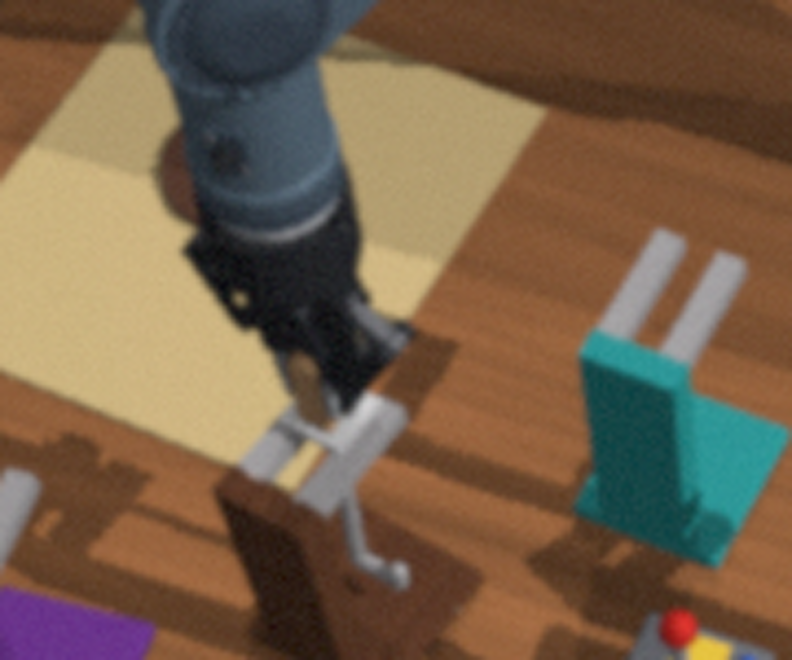

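View pics/w34.png

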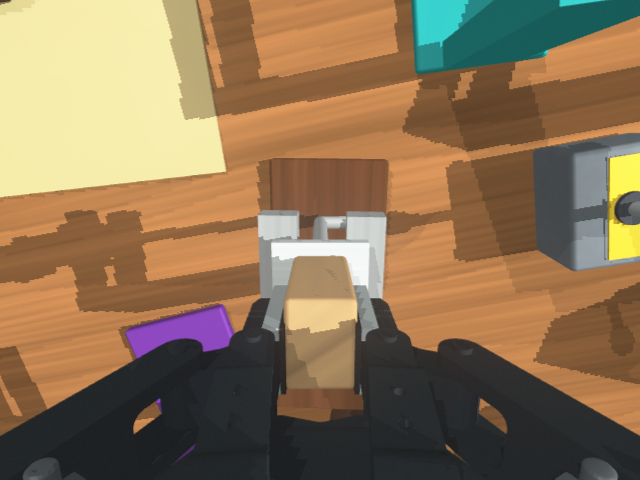

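>>> jog_arm:
  commands:
    - {"offset": [0,0,0.03],"yaw": 0,"gripper": 15}
    - {"offset": [0,0,0.06],"yaw": 0,"gripper": 15}
    - {"offset": [0,0,0.09],"yaw": 0,"gripper": 15}
    - {"offset": [0,0,0.09],"yaw": 0,"gripper": 15}
  force: 25

```text
time: 26.0
position: [0.4539, -0.3071, 0.2015]
tcp_rot: [0.107, 0.994, -0.018, 0.0]
contact_force: [-2.3, 2.7, 9.1]
opening: 0.0208
```

```bash
python3 - <<'E'
from rod import *
off([.4525,-.3062,.201],77.8); print(arm.state()['moment'])
E
```

```text
t 26.0 pos [ 0.4539 -0.3071  0.2015] toolz [-0.0037 -0.0367 -0.9993] tooly deg 77.74 F [-2.3  2.7  9.1] open 0.0208
offset [0.016 0.006 0.005] yaw -0.001
[0.763  0.7363 0.021 ]
```

>>> jog_arm:
  commands:
    - {"offset": [0,0,0],"yaw": 0,"gripper": 30}
    - {"offset": [0,0,0],"yaw": 0,"gripper": 45}
    - {"offset": [0,0,0],"yaw": 0,"gripper": 60}
    - {"offset": [0,0,0],"yaw": 0,"gripper": 60}
    - {"offset": [0,0,0],"yaw": 0,"gripper": 60}

```text
time: 26.42
position: [0.4538, -0.3071, 0.2013]
tcp_rot: [0.107, 0.994, -0.018, -0.0]
contact_force: [1.0, -0.2, -0.1]
opening: 0.0597
```

```bash
python3 - <<'E'
from rod import *
off([.4525,-.3062,.201],77.8)
grab('scene','s35'); crop('s35',140,60,180,150,4.4,'c35'); grab('wrist','w35')
E
```

```text
t 26.42 pos [ 0.4538 -0.3071  0.2013] toolz [-0.004  -0.0367 -0.9993] tooly deg 77.74 F [ 1.  -0.2 -0.1] open 0.0597
offset [0.014 0.006 0.003] yaw -0.001
```

View pics/w35.png

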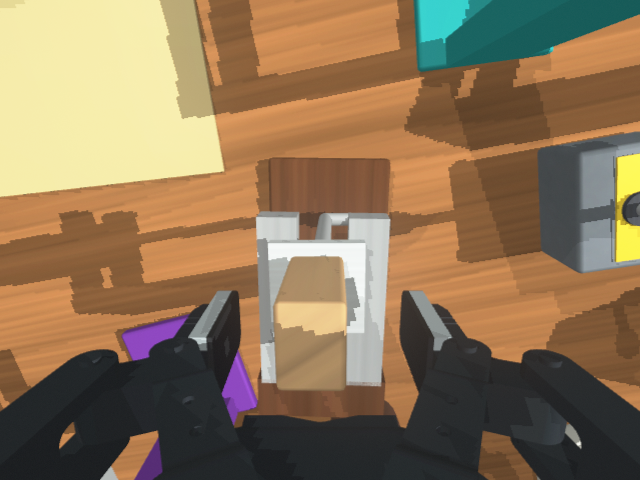

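Rod hangs on both prongs. Lift straight up and away, then look.

>>> jog_arm:
  commands:
    - {"offset": [0,0,-0.3],"yaw": 0,"gripper": 60}
    - {"offset": [0,0,-0.6],"yaw": 0,"gripper": 60}
    - {"offset": [0,0,-0.95],"yaw": 0,"gripper": 60}
    - {"offset": [0,0,-0.95],"yaw": 0,"gripper": 60}
    - {"offset": [0,0,-0.95],"yaw": 0,"gripper": 60}

```text
time: 26.93
position: [0.4556, -0.3044, 0.2985]
tcp_rot: [0.107, 0.994, -0.019, 0.003]
contact_force: [0.0, 0.4, -0.5]
opening: 0.0599
```

>>> jog_arm:
  commands:
    - {"offset": [0.3,0.4,-0.5],"yaw": 0,"gripper": 60}
    - {"offset": [0.6,0.9,-0.6],"yaw": 0,"gripper": 60}
    - {"offset": [0.6,0.9,-0.6],"yaw": 0,"gripper": 60}
    - {"offset": [0.6,0.9,-0.6],"yaw": 0,"gripper": 60}
    - {"offset": [0.6,0.9,-0.6],"yaw": 0,"gripper": 60}

```text
time: 27.35
position: [0.416, -0.1978, 0.3547]
tcp_rot: [0.103, 0.995, -0.016, 0.004]
contact_force: [0.3, 0.6, -0.3]
opening: 0.0598
```

```bash
python3 - <<'E'
from rod import *
off([.4,-.2,.4])
grab('scene','s36'); crop('s36',180,120,160,130,5,'c36');crop('s36',310,250,180,130,4.4,'e36'); grab('wrist','w36')
E
python3 knob.py s36 w36; python3 pin.py s36 310 250 4.4
```

```text
t 27.35 pos [ 0.416  -0.1978  0.3547] toolz [ 0.0038 -0.0335 -0.9994] tooly deg 78.21 F [ 0.3  0.6 -0.3] open 0.0598
offset [ 0.147 -0.069 -0.453] yaw 0
s36 -0.1 [[294.6825 199.5842]] [[294.8457 215.3248]]
s36 -0.05 [[294.1378 200.6946]] [[294.8457 215.3248]]
s36 0 [[293.5938 201.8468]] [[294.8457 215.3248]]
s36 0.05 [[293.052  203.0377]] [[294.8457 215.3248]]
s36 0.1 [[292.514 204.264]] [[294.8457 215.3248]]
s36 0.2 [[291.4555 206.809 ]] [[294.8457 215.3248]]
red 294.5 202.0 53
w36 -0.1 [[454.7061 244.8306]] [[437.5273 233.1845]]
w36 -0.05 [[455.14   248.4265]] [[437.5273 233.1845]]
w36 0 [[455.519  251.9618]] [[437.5273 233.1845]]
w36 0.05 [[455.842  255.4235]] [[437.5273 233.1845]]
w36 0.1 [[456.1081 258.7988]] [[437.5273 233.1845]]
w36 0.2 [[456.4684 265.2434]] [[437.5273 233.1845]]
red 455.0 251.5 341
0 [[321.0, 233.0], [320.0, 265.0], [306.0, 185.0], [349.0, 189.0]]
5 [[322.0, 226.0], [322.0, 258.0], [307.0, 177.0], [350.0, 181.0]]
10 [[323.0, 219.0], [323.0, 250.0], [308.0, 169.0], [351.0, 173.0]]
30 [[327.0, 188.0], [327.0, 220.0], [312.0, 138.0], [356.0, 142.0]]
45 [[330.0, 166.0], [330.0, 197.0], [316.0, 115.0], [359.0, 119.0]]
50 [[331.0, 158.0], [332.0, 189.0], [317.0, 107.0], [361.0, 111.0]]
55 [[333.0, 150.0], [333.0, 181.0], [318.0, 99.0], [362.0, 103.0]]
```

View pics/s36.png

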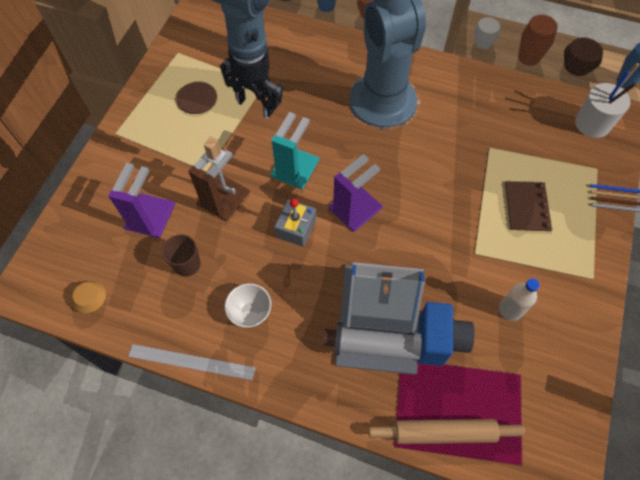

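View pics/c36.png

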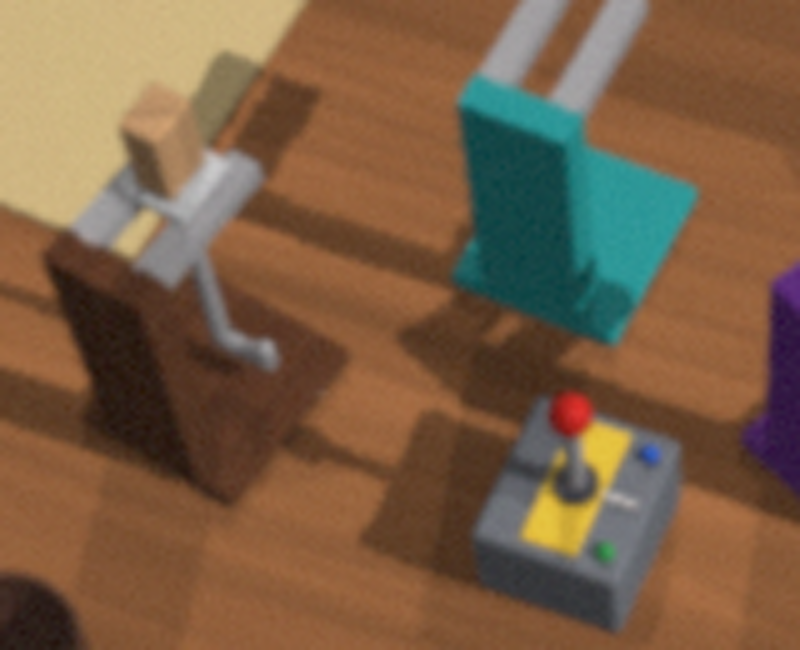

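View pics/e36.png

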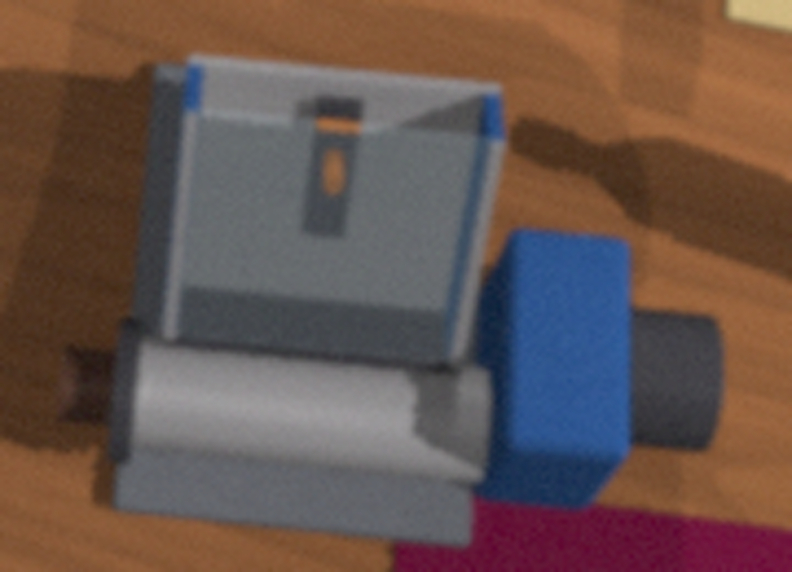

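View pics/w36.png

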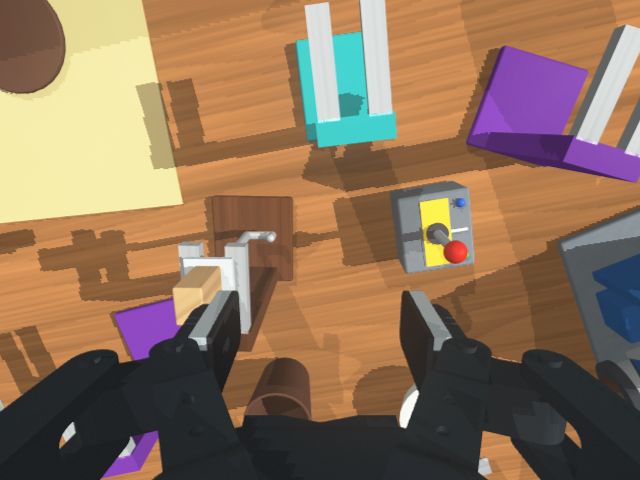

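```bash
python3 -c "
from h import *
print(arm.job_done()); s=arm.state(); print(s['time'],s['contact_force'])"
```

```text
the job is handed in; nothing more can be done
None
the job is handed in; nothing more can be done
```

The job is handed in at about 27.4 s on the clock. The switch is off, the bolt is drawn and seated, and the rod is back in its rack. No verdict was reported.

- **Switch:** I gripped the red ball, drew the lever upright and let go. The last wrist and scene pictures put it within about 0.02 rad of upright.
- **Rod angle:** the tool could only point straight down. I tilted the rod about 31° in the grip by pressing its hook lightly against the chute bed at the mouth, at 3–5 N.
- **Bolt:** I hooked the pin from below, drew the bolt up and held about 14.5 N along the slope at the stop for about 0.3 s. After unhooking, the pictures match full travel of 55 mm.
- **Rod return:** I straightened it against the rack post at about 3 N and set it on both prongs. It hangs about 2 mm further to one side than at the start, still within the slot.
- **Other checks:** the gripper stayed off the mixer. The cup, bowl and bottle look unmoved.
- **Disagreements:** camera estimates of the rack position differed by about 4–5 mm, so I went by the robot's own grasp pose. The hook was barely visible through the guard, so I placed it there by geometry and force.

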